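Check a bearing sleeve on a go/no-go plug gauge and sort it

ROBOT

A 7-joint arm with a two-finger parallel gripper is mounted at the origin on a cart in front of the work surface, level with it; the furniture and walls round the work are solid. World frame = base frame: x ahead of the robot, y to its left, z up, the work surface at z = 0. Lengths are in mm, angles in rad, forces in N, time in s.
With the tool pointing down it reaches from about 400 to 850 mm from the base axis. Payload 6.9 kg.
Tool frame: the origin (TCP) lies midway between the tips of the shut fingers; the grasp point (between the pads) lies 19 mm behind it (manip.pinch_z is the distance from the TCP to the grasp point, in mm); z points along the fingers, y is the line along which they close (so a half turn about z gives the same grasp; the last joint's range is limited). The gripper opens to 85 mm and grips with 20 to 120 N. Pads are 22 mm wide; open, the fingers measure 114 mm over their backs; the gripper's body (76 mm by 85 mm) begins 54 mm behind the grasp point. The pads swing forward as they close: fully open they stand 13 mm farther back than shut.
Start: joints at [-1.022, 0.507, -0.238, 1.5, 0.126, 1.149, -0.155], TCP at [267.811, 564.702, 231.275] pointing down, gripper open.
Joint ranges: [-3.08, 3.08], [-0.24, 2.05], [-1.43, 1.35], [0, 2.5], [-1.52, 4.66], [0.17, 1.96], [-2.89, 2.89]. Speed limits (rad/s): [2.39, 2.39, 3.14, 3.14, 3.14, 3.14, 3.14].

INTERFACE

Orientations are given as a unit quaternion [x, y, z, w].
In Python, from cell import manip, vision, ticket gives the robot as it stands. The module is installed in compiled form; this text tells all that it offers.
- The arm moves only by the shell command python3 -m handwheel 'ROWS' [OPENING] [FORCE]. ROWS is JSON, a list of rows, each an object with "xyz": the shift along the tool's x, y, z in units of 0.8 m (1.0 is 0.8 m), a list of three; "rotation": the turn, a rotation vector about the tool's x, y, z in units of pi/4 rad (1.0 is pi/4 rad), a list of three. In form: [{"xyz": [x, y, z], "rotation": [rx, ry, rz]}, ...]. A call has 1 to 5 rows; each row is the pose to reach, as a shift and turn from the pose commanded when the call began, along the tool's axes at that moment; what a row does not reach only later rows make up. A row lasts 1/12 s, in which the tool goes at most 41.7 mm and 7.16 degrees, less where a joint would pass 70% of its speed; a pose out of reach is approached as far as the arm can. A call with a number of a shift or a turn outside -1 to 1 is refused whole. A call with a gripper value outside its range is refused whole. OPENING is the opening, from -1 (shut) to 1 (fully open), set as the call begins (- or left out, the last holds). The fingers move at their own pace and stop on an object; FORCE is the grip in N (left out, the last holds). Time passes only in rows, so rows that repeat a pose let the fingers close. It gives the time, the measured TCP pose, the force, the opening and the grip force at its end, in the units of the state.
- manip.read_state(): the state, without advancing time (a new reading comes with each control period).
- vision.get_image(name): name is "scene" or "top" or "wrist"; returns a dict with "pixels" (384x512x3 uint8, red, green, blue), "vfov" (degrees; the focal length in pixels is half the picture's height over the tangent of half this angle, whatever the lens; pixels are square), "cx", "cy" (the principal point, pixels), "R" (3x3) and "t" (3): a world point X has camera coordinates R X + t. Camera axes: x right, y down, z forward; pixel columns grow to the right and rows downward; lengths in mm; the calibration is good to about 2 mm. A picture is of the moment at which its call begins. There is no depth.
- ticket.hand_in(): hands the job in; it is judged then, once.
The state is a dict: "time_s": time; "q": joint angles; "joint_velocities": joint speeds; "tau": joint torques, N m; "tcp_pos": TCP position; "tcp_rot": TCP orientation; "ft_force": force on the tool from outside, world axes, zero at the start; "wrist_torque": the same for the moment, N m; "gripper_width": finger opening in mm; "gripper_force": force on a finger pad.
Only numpy, scipy, OpenCV 4.12 (cv2) and the standard library are available. Lean on these libraries where they do the work, as an engineer would, in place of code of your own. Each camera call takes 0.05 s, during which the arm holds its last target. There are 200 camera calls.

TASK

Check the next bearing sleeve, the one in the front slot of the white plastic block (the slot nearer the robot): it can only be lifted out by its two ends, so lay it in the V-rest, let go, take it again round the middle and slide it onto the level gauge pin as far as it goes without forcing it. If it stops against the step of the pin it is good and goes into the tray with the ribbed rubber mat; if it runs on over the step to the flange it is oversize and goes into the bare tray. Leave the other sleeve in its slot and everything else where it is.

Things in the scene. Friction and masses are not known exactly. Their poses are not given: they have to be found in the camera images.
- sleeve_1: one of two plain brass sleeves (open tubes), 32 mm outside diameter, 60 mm long, 0.15 kg, alike outside. Origin in the middle of its axis; y runs along the axis. One of the two sleeves has an 18.4 mm bore (good), the other 24.4 mm (oversize); either may lie in the front slot, so gauge it to know
- sleeve_2: the other brass sleeve, same outside size and frame as sleeve_1
- rack: fixed white plastic block 112 x 52 mm (x, y), 44 mm high, with two slots along y, 36 mm wide, 28 mm deep, floors 16 mm above the table, a sleeve in each. The sleeves stand 4 mm proud of the block at both ends and can be gripped only there. Origin at the centre of its underside, x away from the robot
- rack_front (a point): centre of the sleeve that lies in the front slot (the slot on the block's -x side, nearer the robot), 32 mm above the table
- rack_rear (a point): centre of the sleeve that lies in the rear slot, 50 mm behind the front one
- vrest: fixed steel V-rest: a foot 70 x 80 x 10 mm with two 90 degree vees, 6 mm thick, at y = -22 and +22 mm, open between them (38 mm gap). Origin at the centre of its underside; a sleeve lies in it along its y
- vrest_seat (a point): centre of a sleeve that lies seated in the V-rest, 46 mm above the table; axes as vrest (y along the sleeve)
- gauge: fixed gauge stand: base 80 x 120 x 12 mm, grey bracket 106 mm high (knob on top to 120 mm) and a level stepped steel pin along the body's +y, axis 80 mm above the table. From the tip: short tapered nose, go part 16 mm diameter, step, no-go part 22 mm diameter, flange 34 mm diameter. Origin at the underside, straight under the pin axis, 40 mm in front of the flange
- gauge_nose (a point): tip of the pin's nose, on the axis; axes as gauge
- gauge_step (a point): on the pin axis at the step between go and no-go part, 38 mm behind the tip. A good sleeve stops with its leading end here (sleeve centre 30 mm in front, at y = +0.030 in this frame)
- gauge_flange (a point): on the pin axis at the flange face, 28 mm behind the step; an oversize sleeve runs until its leading end is here (sleeve centre at y = +0.030 in this frame)
- lined_tray: fixed shallow sheet metal tray 130 x 110 mm (x, y), walls 24 mm high and 3 mm thick, floor covered by a black ribbed rubber mat (ribs along y, 17 mm apart, tops 8 mm above the table); for good sleeves. Origin at the centre of its underside
- bare_tray: the same tray without a mat, inner floor 3 mm above the table; for oversize sleeves. Origin at the centre of its underside
- tin: bystander: round sample tin, 66 mm diameter, 29 mm high, loose; origin at the centre of its underside
- stopwatch: bystander: stopwatch lying flat, 70 x 58 x 17 mm, loose; origin at the centre of its underside
- marker: bystander: marker pen lying flat, 132 mm long along its y, 18 mm thick, loose; origin at the centre of its underside
Mind the look-alikes: they are no part of the job. What is shaped like the sleeve_2 but orange is not meant.

How it is judged:
By the outcome, as a careful person would: the job done as asked, in the order asked, and still so for the second after the job is handed in, with the robot touching nothing.
It also fails if it takes over 58 s, if anything falls off the work surface, if the arm or the gripper's body presses on something with over 40 N, if the wrist force passes 120 N, or if a joint passes its speed limit or range.

## Working session

There is one attempt and no reset: what is moved stays moved. The work goes in short steps, Python scripts to look and compute and a shell command to move; the robot and the scene stay as the last step left them, time stands still between calls to the robot, and variables do not carry over. Pictures are saved under pics/ and viewed, at most 10 in all, crops included, and the job is handed in when it is done.

```bash
mkdir -p pics; cat > h.py <<'E'
import numpy as np,cv2,json
from cell import manip,vision
def grab(n,f):
    d=vision.get_image(n); np.savez('pics/'+f+'.npz',**{k:np.array(d[k]) for k in d}); cv2.imwrite('pics/'+f+'.png',d['pixels'][...,::-1]); return d
def load(f): return dict(np.load('pics/'+f+'.npz'))
def K(d):
    f=d['pixels'].shape[0]/2/np.tan(np.radians(float(d['vfov'])/2)); return f
def ray(d,u,v,z):
    f=K(d); r=d['R'].T@np.array([(u-d['cx'])/f,(v-d['cy'])/f,1]); c=-d['R'].T@d['t']; return c+r*(z-c[2])/r[2]
def proj(d,X):
    p=d['R']@np.array(X,float)+d['t']; return K(d)*p[:2]/p[2]+[d['cx'],d['cy']]
E
python3 - <<'E'
from h import *
for n in('top','scene'):
    d=grab(n,n+'0'); print(n,d['vfov'],d['cx'],d['cy'],-np.array(d['R']).T@d['t'])
    print(np.round(d['R'],3))
s=manip.read_state();print(s['tcp_pos'],s['tcp_rot'],s['gripper_width'],s['time_s'],s['ft_force'],manip.pinch_z)
a=cv2.imread('pics/top0.png');cv2.imwrite('pics/topb.png',cv2.resize(a,(800,600),interpolation=3))
a=cv2.imread('pics/scene0.png');cv2.imwrite('pics/sceneb.png',cv2.resize(a,(800,600),interpolation=3))
E
```

```text
top 44.988258193485436 269.16817964781416 189.15002245099708 [ 433.48421587   47.35058077 1363.25910855]
[[ 0.008 -1.     0.004]
 [-0.996 -0.008 -0.094]
 [ 0.094 -0.003 -0.996]]
scene 45.16912108928958 258.49910856031306 196.65613816670736 [-288.41342195 -746.04528534  850.40755343]
[[ 0.686 -0.727  0.003]
 [-0.407 -0.387 -0.827]
 [ 0.603  0.566 -0.562]]
[267.66726386 564.29066846 230.5284313 ] [ 2.19593411e-01  9.75591159e-01 -7.74081727e-04 -1.58780641e-04] 85.4344566934046 0.1 [-0.77549139  0.1013017   0.22052972] 18.700000000000003
```

View pics/topb.png

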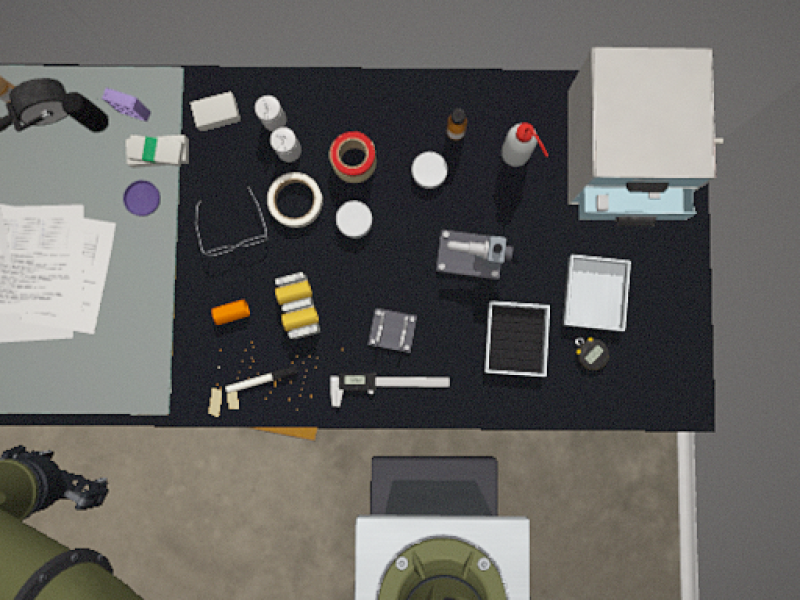

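View pics/sceneb.png

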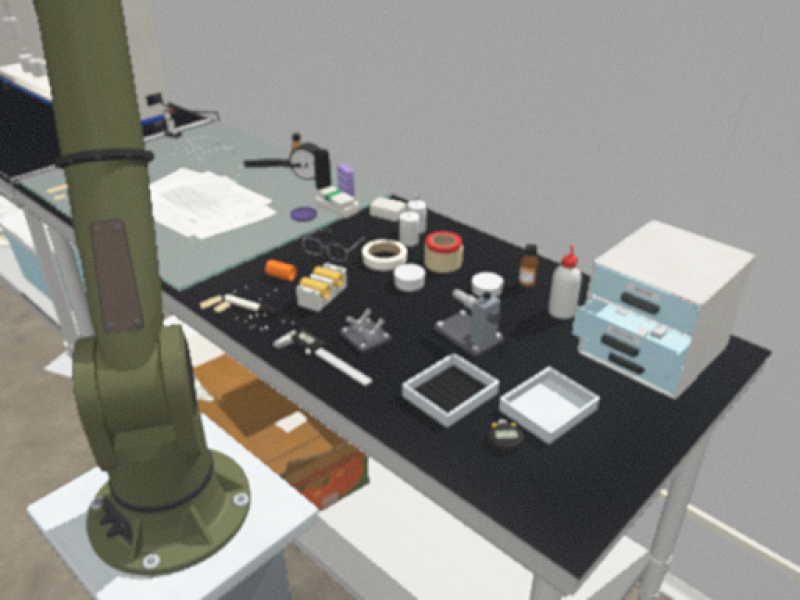

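The top view shows the white rack at about (297,305), with two yellow sleeves. The front one, nearer the robot, is at (300,319) and the rear one at (293,292). Also visible:
- V-rest (392,330)
- gauge (473,252), nose to the left at about (447,245)
- ribbed tray (518,339)
- bare tray (597,293)

Sleeve candidates are the brass one at (300,319), the brass one at (293,292) and an orange cylinder at (231,312). The one meant is (300,319): brass, and in the slot on the robot's side. I'll confirm it in a crop.

```bash
python3 - <<'E'
from h import *
d=load('top0');s=.64
for n,u,v,z in(('front',300,319,48),('rear',293,292,48),('vrest',392,330,30),('nose',447,245,80),('flange',490,249,80),('lined',518,339,20),('bare',597,293,20),('watch',593,353,17),('orange',231,312,30)):
    print(n,np.round(ray(d,u*s,v*s,z)))
p=cv2.imread('pics/top0.png')
A=cv2.resize(p[168:222,130:290],(800,270),interpolation=2)
B=cv2.resize(p[140:205,265:425],(800,325),interpolation=2)
cv2.imwrite('pics/c1.png',np.vstack([A,B]))
hsv=cv2.cvtColor(p,cv2.COLOR_BGR2HSV)
m=cv2.inRange(hsv,(18,80,80),(32,255,255));m[:,:170]=0;m[:,215:]=0;m[:170]=0;m[225:]=0
n,l,st,c=cv2.connectedComponentsWithStats(m)
for i in range(1,n):
    if st[i,4]>30: print(st[i],c[i],ray(d,*c[i],48), cv2.minAreaRect(np.argwhere(l==i)[:,::-1].astype(np.float32)))
E
```

```text
front [513. 262.  48.]
rear [563. 276.  48.]
vrest [496.  95.  30.]
nose [646.  -3.  80.]
flange [640. -80.  80.]
lined [ 481. -138.   20.]
bare [ 568. -286.   20.]
watch [ 457. -277.   17.]
orange [526. 392.  30.]
[176 179  24  16 249] [187.26104418 186.76706827] [562.93934979 276.67533977  48.        ] ((187.32354736328125, 186.79412841796875), (10.914102554321289, 23.040882110595703), 75.96376037597656)
[180 196  24  16 250] [191.288 203.572] [515.09479032 264.06728891  48.        ] ((191.3137664794922, 203.32949829101562), (11.401630401611328, 23.231491088867188), 74.47589111328125)
```

View pics/c1.png

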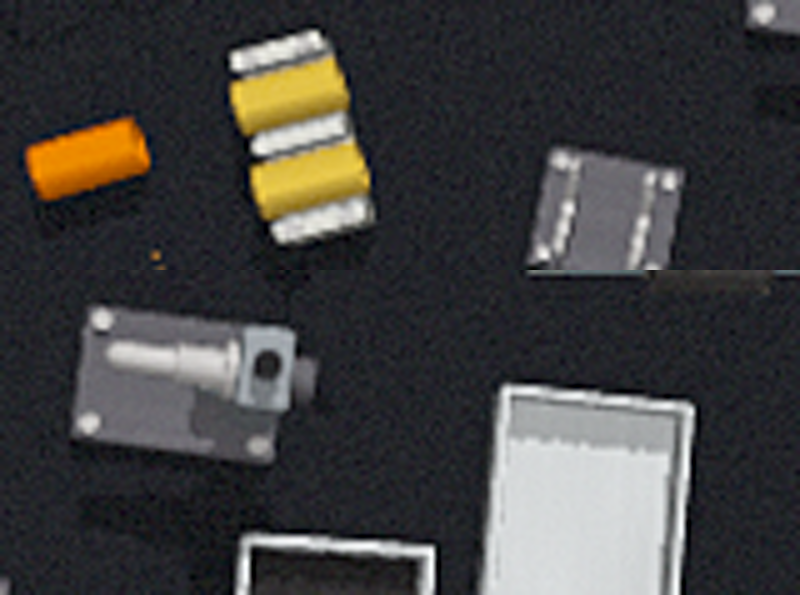

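The crop confirms it: the brass sleeve at crop (311,178), in the slot nearer the robot, is the target. The orange part at crop (88,157) lies loose and isn't meant. Sleeve centre is about (514,263) and the rack yaw about +15°: the two sleeves are 49.5 mm apart (50 expected).

```bash
cat >> h.py <<'E'
from scipy.spatial.transform import Rotation as Rt
def to(x,y,z,yaw,base=None):
    "target TCP, yaw (deg) of tool y in world; prints units for the handwheel"
    s=manip.read_state(); R=Rt.from_quat(s['tcp_rot']); n=np.radians(yaw)
    def mk(n):
        yc=np.array([np.cos(n),np.sin(n),0]); zc=np.array([0,0,-1.]); return Rt.from_matrix(np.c_[np.cross(yc,zc),yc,zc])
    rv=min((( R.inv()*mk(n+k*np.pi)).as_rotvec() for k in(0,1)),key=np.linalg.norm)
    dx=R.inv().apply(np.array([x,y,z])-s['tcp_pos'])
    print('xyz',np.round(dx/800,4),'rot',np.round(rv/(np.pi/4),4),'mm',np.round(dx,1),'rows',np.ceil(max(np.linalg.norm(dx)/41.7,np.degrees(np.linalg.norm(rv))/7.16)))
def st():
    s=manip.read_state(); R=Rt.from_quat(s['tcp_rot']); y=R.as_matrix()[:,1]
    print('t',round(s['time_s'],2),'tcp',np.round(s['tcp_pos'],1),'yaw',np.round(np.degrees(np.arctan2(y[1],y[0])),2),'zax',np.round(R.as_matrix()[:,2],3),'F',np.round(s['ft_force'],1),'w',round(float(s['gripper_width']),1),'gf',np.round(s['gripper_force'],1),'q',np.round(s['q'],2))
E
python3 -c "
from h import *
st();to(510,258,230,104.7)"
```

```text
t 0.1 tcp [267.7 564.3 230.5] yaw 64.63 zax [-0.001 -0.001 -1.   ] F [-0.8  0.1  0.2] w 85.4 gf 0.0 q [-1.02  0.51 -0.24  1.5   0.13  1.15 -0.15]
xyz [-0.4377 -0.2161  0.001 ] rot [-1.900e-03 -7.000e-04 -8.905e-01] mm [-350.2 -172.9    0.8] rows 10.0
```

```bash
python3 -m handwheel '[{"xyz":[-0.22,-0.108,0],"rotation":[0,0,-0.44]},{"xyz":[-0.22,-0.108,0],"rotation":[0,0,-0.44]},{"xyz":[-0.22,-0.108,0],"rotation":[0,0,-0.44]},{"xyz":[-0.22,-0.108,0],"rotation":[0,0,-0.44]},{"xyz":[-0.22,-0.108,0],"rotation":[0,0,-0.44]}]' 1 40; python3 -c "
from h import *
st();to(510,258,230,104.7)"
```

```text
time_s: 0.52
tcp_pos: [392.4, 407.3, 230.8]
tcp_rot: [0.05, 0.999, -0.001, 0.0]
ft_force: [-0.5, 0.8, -0.3]
gripper_width: 85.7
gripper_force: 0.0
t 0.52 tcp [392.4 407.3 230.8] yaw 84.28 zax [ 0.    -0.002 -1.   ] F [-0.5  0.8 -0.3] w 85.7 gf 0.0 q [-0.64  0.42 -0.31  1.66  0.14  1.08  0.48]
xyz [-0.1649 -0.171   0.0015] rot [-2.900e-03  3.000e-04 -4.538e-01] mm [-131.9 -136.8    1.2] rows 5.0
```

```bash
python3 -m handwheel '[{"xyz":[-0.165,-0.171,0],"rotation":[0,0,-0.454]},{"xyz":[-0.165,-0.171,0],"rotation":[0,0,-0.454]},{"xyz":[-0.165,-0.171,0],"rotation":[0,0,-0.454]},{"xyz":[-0.165,-0.171,0],"rotation":[0,0,-0.454]},{"xyz":[-0.165,-0.171,0],"rotation":[0,0,-0.454]}]'; python3 -m handwheel '[{"xyz":[0,0,0],"rotation":[0,0,0]}]' ; python3 -c "
from h import *
st();d=grab('wrist','w1');st();print(d['vfov'],-d['R'].T@d['t'],d['R'])
for X in ([514,263,48],[563,276,48]): print(proj(d,X))
cv2.imwrite('pics/w1b.png',cv2.resize(d['pixels'][...,::-1],(800,600),interpolation=2))"
```

```text
time_s: 0.93
tcp_pos: [510.7, 257.1, 230.8]
tcp_rot: [-0.127, 0.992, -0.001, 0.0]
ft_force: [1.4, -0.1, -0.3]
gripper_width: 85.6
gripper_force: 0.0
time_s: 1.02
tcp_pos: [512.3, 254.9, 230.4]
tcp_rot: [-0.124, 0.992, -0.002, 0.0]
ft_force: [-0.3, -0.2, 0.1]
gripper_width: 85.4
gripper_force: 0.0
t 1.02 tcp [512.3 254.9 230.4] yaw 104.27 zax [ 0.001 -0.004 -1.   ] F [-0.3 -0.2  0.1] w 85.4 gf 0.0 q [-0.27  0.44 -0.36  1.64  0.17  1.1   1.14]
t 1.07 tcp [510.  258.3 230.5] yaw 104.46 zax [-0.    -0.002 -1.   ] F [-0.1  1.   0.2] w 85.3 gf 0.0 q [-0.27  0.44 -0.36  1.64  0.17  1.1   1.14]
62.161605148997864 [439.30687771 237.06712199 373.94948069] [[-0.2456509   0.96934675 -0.00474471]
 [ 0.92621383  0.2361586   0.29386571]
 [ 0.28597827  0.06779376 -0.95583494]]
[264.53940141 176.11023885]
[264.71583243 221.09220512]
```

View pics/w1b.png

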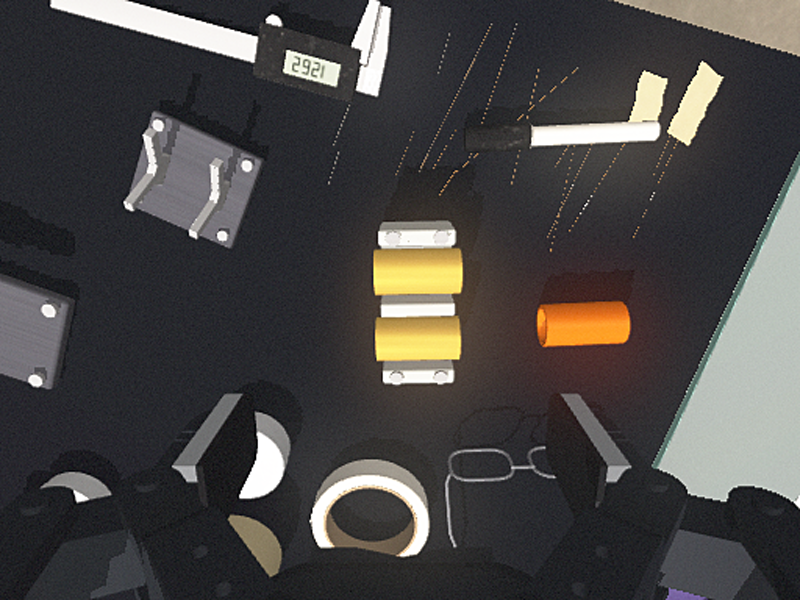

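The wrist view shows the rack with the front sleeve at (418,271) and the rear one at (418,339). The V-rest is at (195,180) and the orange part at (584,324), clear of the fingers. I'll fit the sleeve outline in this view, and the V-rest vees and gauge roughly.

```bash
cat >> h.py <<'E'
from scipy.optimize import least_squares
def cylpts(x,y,z,yaw,L=60,D=32):
    a=np.linspace(0,2*np.pi,48,endpoint=False); c,s=np.cos(yaw),np.sin(yaw)
    return np.array([[x+c*D/2*np.cos(t)-s*e,y+s*D/2*np.cos(t)+c*e,z+D/2*np.sin(t)] for e in(-L/2,L/2) for t in a])
def hull(d,P): return cv2.convexHull(np.array([proj(d,p) for p in P],np.float32))
def momts(m):
    M=cv2.moments(m); return np.array([M['m10']/M['m00'],M['m01']/M['m00']]), .5*np.arctan2(2*M['mu11'],M['mu20']-M['mu02'])
def fitcyl(d,box,z,g):
    hsv=cv2.cvtColor(d['pixels'],cv2.COLOR_RGB2HSV); m=cv2.inRange(hsv,(15,90,60),(34,255,255)); k=np.zeros_like(m);k[box[1]:box[3],box[0]:box[2]]=1;m=m*k
    n,l,s,_=cv2.connectedComponentsWithStats(m); i=1+np.argmax(s[1:,4]); m=(l==i).astype(np.uint8)
    c0,a0=momts(cv2.convexHull(np.argwhere(m)[:,::-1].astype(np.int32)))
    def r(p):
        c,a=momts(hull(d,cylpts(p[0],p[1],z,p[2]))); e=(a-a0+np.pi/2)%np.pi-np.pi/2; return [*(c-c0),30*e]
    q=least_squares(r,g,x_scale=[1,1,.02],diff_step=1e-3); print('fit',np.round(q.x[:2],1),np.round(np.degrees(q.x[2]),1),'cost',round(q.cost,3),'px',c0,s[i]); return q.x
E
python3 - <<'E'
from h import *
d=load('w1');fitcyl(d,(220,140,320,190),32,[514,263,.26]);fitcyl(d,(220,195,320,240),32,[563,276,.26])
t=load('top0');fitcyl(t,(170,193,215,225),32,[514,263,.26]);fitcyl(t,(170,170,215,195),32,[563,276,.26])
E
python3 -m handwheel '[{"xyz":[0,0,0],"rotation":[0,0,0]}]' >/dev/null; python3 -c "
from h import *
st()"
```

```text
fit [513.9 266.2] 15.0 cost 0.0 px [267.4510039  173.22455299] [ 239  158   58   31 1694]
fit [562.4 279.3] 15.3 cost 0.0 px [267.63154407 216.20178926] [ 240  202   56   29 1534]
fit [516.3 266. ] 15.1 cost 0.0 px [191.41276307 203.51663272] [180 196  24  16 252]
fit [564.8 278.8] 15.2 cost 0.0 px [187.39722222 186.70416667] [176 179  24  16 250]
t 1.15 tcp [507.7 262.1 230.9] yaw 104.79 zax [-0.001  0.    -1.   ] F [-0.6  0.1 -0.8] w 85.5 gf 0.0 q [-0.28  0.43 -0.36  1.64  0.17  1.09  1.14]
```

```bash
Z='[{"xyz":[0,0,0],"rotation":[0,0,0]},{"xyz":[0,0,0],"rotation":[0,0,0]}]'; for i in 1 2; do python3 -m handwheel '[{"xyz":[0,0,0],"rotation":[0,0,0]},{"xyz":[0,0,0],"rotation":[0,0,0]}]' | sed -n 1,2p; done; python3 -c "
from h import *
d=grab('wrist','w2');fitcyl(d,(200,120,340,195),32,[514,263,.26]);fitcyl(d,(200,195,340,250),32,[563,276,.26]);st()
R=Rt.from_quat(manip.read_state()['tcp_rot']);print(R.inv().apply(-d['R'].T@d['t']-manip.read_state()['tcp_pos']));to(514.7,266.1,80,105.1)"
```

```text
time_s: 1.32
tcp_pos: [506.9, 263.8, 231.3]
time_s: 1.48
tcp_pos: [507.3, 263.2, 231.4]
fit [514.  265.8] 14.9 cost 0.0 px [257.42345641 175.49038755] [ 229  161   58   30 1684]
fit [562.4 278.8] 15.0 cost 0.0 px [257.44692493 218.02571679] [ 230  204   56   29 1514]
t 1.53 tcp [507.4 263.  231.3] yaw 104.95 zax [-0.  0. -1.] F [ 0.4 -0.2 -0.2] w 85.3 gf 0.0 q [-0.28  0.43 -0.36  1.64  0.17  1.09  1.14]
[  75.19750348    0.34603659 -143.55317778]
xyz [-0.0098  0.0014  0.1892] rot [ 0.     -0.     -0.0034] mm [ -7.8   1.1 151.3] rows 4.0
```

```bash
python3 -m handwheel '[{"xyz":[-0.0093,0.0015,0.05],"rotation":[0,0,0]},{"xyz":[-0.0093,0.0015,0.1],"rotation":[0,0,0]},{"xyz":[-0.0093,0.0015,0.15],"rotation":[0,0,0]},{"xyz":[-0.0093,0.0015,0.189],"rotation":[0,0,0]},{"xyz":[-0.0093,0.0015,0.189],"rotation":[0,0,0]}]' >/dev/null;  python3 -m handwheel '[{"xyz":[0,0,0],"rotation":[0,0,0]},{"xyz":[0,0,0],"rotation":[0,0,0]},{"xyz":[0,0,0],"rotation":[0,0,0]}]' >/dev/null; python3 -c "
from h import *
d=grab('wrist','w3');st();to(514.4,266,10,105)
for v in(0,30): pass
cv2.imwrite('pics/w3b.png',cv2.resize(d['pixels'][...,::-1],(800,600),interpolation=2))
x=fitcyl(d,(150,100,400,330),32,[514,266,.26])"
```

```text
t 2.25 tcp [516.1 266.2  82.5] yaw 104.86 zax [ 0.004  0.002 -1.   ] F [-0.9  0.9 -0.3] w 85.3 gf 0.0 q [-0.32  0.6  -0.32  1.81  0.26  0.76  1.06]
xyz [0.0025 0.0002 0.0906] rot [ 0.0012  0.0052 -0.0031] mm [ 2.   0.1 72.5] rows 2.0
fit [514.8 267. ] 14.2 cost 0.0 px [258.13555791 216.4076033 ] [ 207  190  105   55 4949]
```

View pics/w3b.png

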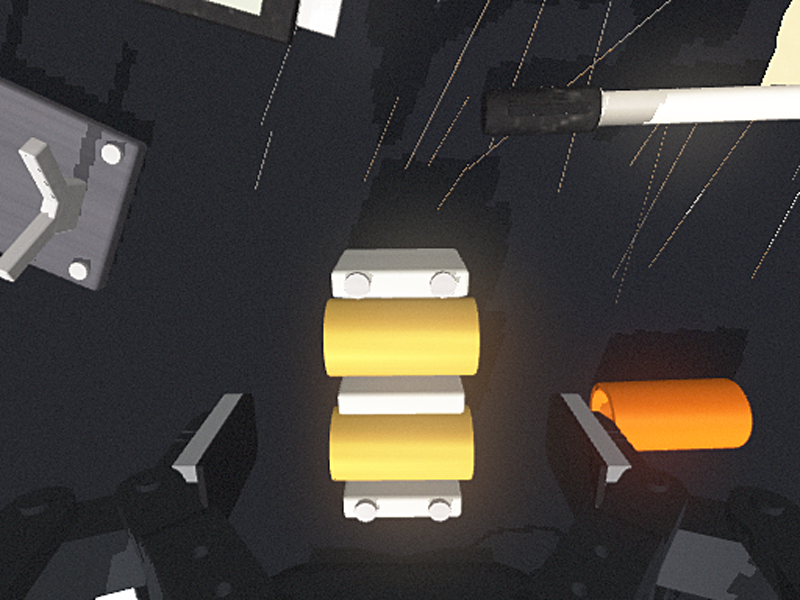

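The fingers straddle the front sleeve (402,338) symmetrically, and the orange part (670,413) is further out than the finger. Descending, then closing.

```bash
python3 -m handwheel '[{"xyz":[0.002,0,0.03],"rotation":[0,0.004,-0.003]},{"xyz":[0.002,0,0.06],"rotation":[0,0.004,-0.003]},{"xyz":[0.002,0,0.08],"rotation":[0,0.004,-0.003]},{"xyz":[0.002,0,0.0905],"rotation":[0,0.004,-0.003]},{"xyz":[0.002,0,0.0905],"rotation":[0,0.004,-0.003]}]' | grep force;  python3 -m handwheel '[{"xyz":[0,0,0],"rotation":[0,0,0]},{"xyz":[0,0,0],"rotation":[0,0,0]},{"xyz":[0,0,0],"rotation":[0,0,0]}]' | grep -v rot; python3 -m handwheel '[{"xyz":[0,0,0],"rotation":[0,0,0]},{"xyz":[0,0,0],"rotation":[0,0,0]},{"xyz":[0,0,0],"rotation":[0,0,0]},{"xyz":[0,0,0],"rotation":[0,0,0]},{"xyz":[0,0,0],"rotation":[0,0,0]}]' -1 40; python3 -c "
from h import *
st()"
```

```text
ft_force: [-0.5, 0.0, 0.8]
gripper_force: 0.0
time_s: 2.92
tcp_pos: [514.1, 265.3, 9.1]
ft_force: [0.8, 0.8, 0.1]
gripper_width: 85.2
gripper_force: 0.0
time_s: 3.33
tcp_pos: [513.6, 265.1, 8.5]
tcp_rot: [-0.13, 0.991, -0.0, -0.001]
ft_force: [-1.2, -0.6, 6.3]
gripper_width: 58.9
gripper_force: 42.1
t 3.33 tcp [513.6 265.1   8.5] yaw 104.99 zax [-0.002 -0.    -1.   ] F [-1.2 -0.6  6.3] w 58.9 gf 42.1 q [-0.35  0.7  -0.27  1.87  0.31  0.61  1.02]
```

```bash
python3 -m handwheel '[{"xyz":[0,0,-0.02],"rotation":[0,0,0]},{"xyz":[0,0,-0.05],"rotation":[0,0,0]},{"xyz":[0,0,-0.1],"rotation":[0,0,0]},{"xyz":[0,0,-0.15],"rotation":[0,0,0]},{"xyz":[0,0,-0.2],"rotation":[0,0,0]}]' | grep -v rot;  python3 -m handwheel '[{"xyz":[0,0,-0.07],"rotation":[0,0,0]},{"xyz":[0,0,-0.07],"rotation":[0,0,0]},{"xyz":[0,0,-0.07],"rotation":[0,0,0]}]' | grep -v rot; python3 -c "
from h import *
st();to(500,60,230,81)"
```

```text
time_s: 3.75
tcp_pos: [513.1, 264.7, 169.2]
ft_force: [0.9, 0.1, -1.5]
gripper_width: 59.4
gripper_force: 43.6
time_s: 4.0
tcp_pos: [515.6, 266.3, 228.6]
ft_force: [0.2, 0.7, -1.3]
gripper_width: 59.1
gripper_force: 43.6
t 4.0 tcp [515.6 266.3 228.6] yaw 104.98 zax [ 0.004  0.003 -1.   ] F [ 0.2  0.7 -1.3] w 59.1 gf 43.6 q [-0.28  0.45 -0.37  1.63  0.18  1.09  1.14]
xyz [ 0.0854 -0.2441 -0.0026] rot [0.0035 0.0056 0.5329] mm [  68.4 -195.3   -2.1] rows 5.0
```

Lifted, with the width held at 59 mm. Moving over the V-rest area.

```bash
python3 -m handwheel '[{"xyz":[0.017,-0.049,0],"rotation":[0,0,0.107]},{"xyz":[0.034,-0.098,0],"rotation":[0,0,0.213]},{"xyz":[0.051,-0.147,0],"rotation":[0,0,0.32]},{"xyz":[0.068,-0.195,0],"rotation":[0,0,0.426]},{"xyz":[0.0854,-0.244,0],"rotation":[0,0,0.533]}]' >/dev/null;  python3 -m handwheel '[{"xyz":[0,0,0],"rotation":[0,0,0]},{"xyz":[0,0,0],"rotation":[0,0,0]},{"xyz":[0,0,0],"rotation":[0,0,0]},{"xyz":[0,0,0],"rotation":[0,0,0]}]' >/dev/null; python3 -c "
from h import *
st();d=grab('wrist','w4')
cv2.imwrite('pics/w4b.png',cv2.resize(d['pixels'][...,::-1],(800,600),interpolation=2))"
```

```text
t 4.75 tcp [498.1  60.3 223.3] yaw 81.15 zax [-0.004 -0.    -1.   ] F [ 0.1  0.3 -1.6] w 59.1 gf 43.8 q [ 0.01  0.33 -0.24  1.83  0.09  1.    1.15]
```

View pics/w4b.png

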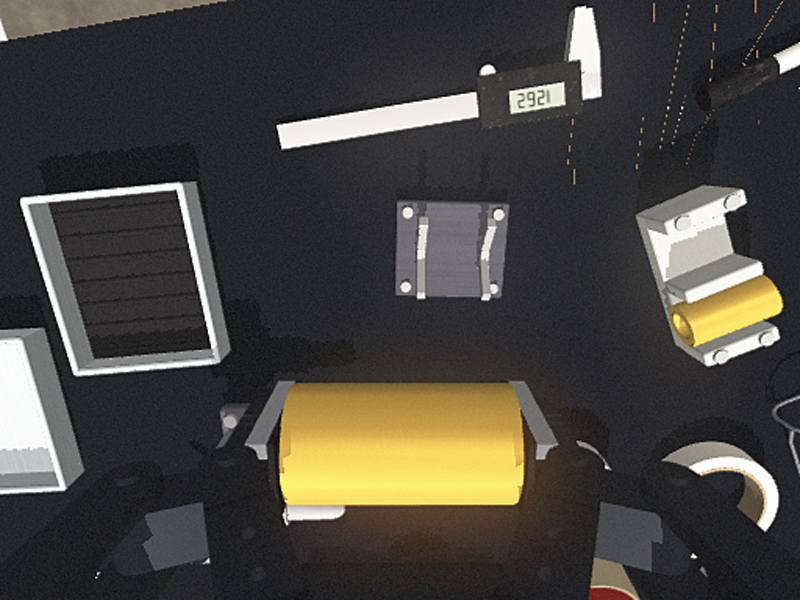

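The V-rest foot shows with corners (398,201), (509,205), (503,299) and (396,294). The sleeve is held level by its ends, and the ribbed tray's rim corners are near (22,200), (182,183), (218,362) and (77,375).

```bash
cat >> h.py <<'E'
def fitrect(d,pts,z,sx,sy,g):
    "pts: pixel corners in any cyclic order matched to nearest model corner"
    W=np.array([ray(d,u,v,z)[:2] for u,v in pts])
    def r(p):
        c,s=np.cos(p[2]),np.sin(p[2]); M=np.array([[a,b] for a in(-sx/2,sx/2) for b in(-sy/2,sy/2)])@np.array([[c,s],[-s,c]])+p[:2]
        return np.concatenate([w-M[np.argmin(np.linalg.norm(M-w,axis=1))] for w in W])
    q=least_squares(r,g,x_scale=[1,1,.02],diff_step=1e-4); print('rect',np.round(q.x[:2],1),np.round(np.degrees(q.x[2]),2),'res',np.round(r(q.x),1)); return q.x
E
python3 - <<'E'
from h import *
d=load('w4')
fitrect(d,np.array([(398,201),(509,205),(503,299),(396,294)])*.64,10,70,80,[496,95,-.14])
fitrect(d,np.array([(22,200),(182,183),(77,375),(229,355)])*.64,24,130,110,[481,-138,-.1])
t=load('top0')
# crop A: u=130+x/5, v=168+y/5
fitrect(t,[(130+553/5,168+147/5),(130+685/5,168+168/5)],10,70,80,[496,95,-.14])
E
```

```text
rect [496.2  97.4] -10.57 res [ 0.5  0.1  0.7 -1.5  0.1  0.5 -1.3  0.8]
rect [ 480.6 -133.6] -1.83 res [-0.1 -0.3  2.3  0.1 -0.2 -3.5 -1.9  3.8]
rect [496.3  93.1] -8.58 res [-0.1 -0.9  0.1  0.9]
```

```bash
python3 -c "
from h import *
st();to(496,97,70,79.5)"
```

```text
t 4.8 tcp [498.2  60.4 223.4] yaw 81.17 zax [-0.004 -0.    -1.   ] F [ 0.3  0.7 -0.7] w 59.3 gf 43.8 q [ 0.01  0.33 -0.24  1.83  0.09  1.    1.15]
xyz [0.009  0.0449 0.1917] rot [-0.0011 -0.0049  0.0372] mm [  7.2  35.9 153.4] rows 4.0
```

```bash
python3 -m handwheel '[{"xyz":[0.009,0.045,0.04],"rotation":[0,-0.005,0.037]},{"xyz":[0.009,0.045,0.08],"rotation":[0,-0.005,0.037]},{"xyz":[0.009,0.045,0.125],"rotation":[0,-0.005,0.037]},{"xyz":[0.009,0.045,0.165],"rotation":[0,-0.005,0.037]},{"xyz":[0.009,0.045,0.192],"rotation":[0,-0.005,0.037]}]' >/dev/null;  python3 -m handwheel '[{"xyz":[0,0,0],"rotation":[0,0,0]},{"xyz":[0,0,0],"rotation":[0,0,0]},{"xyz":[0,0,0],"rotation":[0,0,0]},{"xyz":[0,0,0],"rotation":[0,0,0]}]' >/dev/null; python3 -c "
from h import *
st();d=grab('wrist','w5');to(496,97,24,79.5)
cv2.imwrite('pics/w5b.png',cv2.resize(d['pixels'][...,::-1],(800,600),interpolation=2))"
```

```text
t 5.55 tcp [497.6  96.1  71.9] yaw 79.38 zax [ 0.004 -0.001 -1.   ] F [-0.9  0.6 -0.5] w 59.1 gf 43.8 q [-0.1   0.52 -0.2   2.01  0.17  0.62  0.97]
xyz [0.0024 0.001  0.0599] rot [-0.0001  0.005  -0.0031] mm [ 1.9  0.8 47.9] rows 2.0
```

View pics/w5b.png

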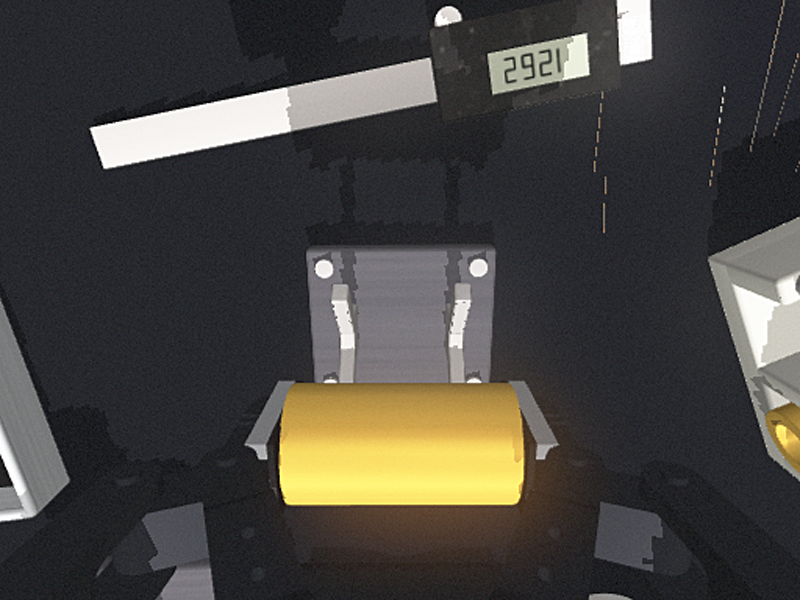

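The V-rest is centred under the sleeve: its near edge (308–495, 247) has its midpoint at 401.5, against 402 for the sleeve, and runs parallel to it. I'll check the fore-aft position from that edge, then lower.

```bash
python3 -c "
from h import *
d=load('w5');fitrect(d,np.array([(308,248),(495,248)])*.64,10,70,80,[496,97,-.18])
x=fitcyl(d,(150,220,400,350),96,[497,96,-.18])"; python3 -m handwheel '[{"xyz":[0.002,0.001,0.02],"rotation":[0,0.005,0]},{"xyz":[0.002,0.001,0.035],"rotation":[0,0.005,0]},{"xyz":[0.002,0.001,0.047],"rotation":[0,0.005,0]},{"xyz":[0.002,0.001,0.054],"rotation":[0,0.005,0]},{"xyz":[0.002,0.001,0.054],"rotation":[0,0.005,0]}]' |grep -v rot;  python3 -m handwheel '[{"xyz":[0,0,0],"rotation":[0,0,0]},{"xyz":[0,0,0],"rotation":[0,0,0]},{"xyz":[0,0,0],"rotation":[0,0,0]}]' | grep -v rot; python3 -c "
from h import *
st();to(496,97,23,79.5)"
```

```text
rect [495.8  96.6] -10.67 res [ 0.2  1.  -0.2 -1. ]
fit [499.2  96.8] -13.1 cost 0.0 px [259.62059674 286.04788813] [  178   245   165    85 12235]
time_s: 6.02
tcp_pos: [494.9, 96.3, 26.6]
ft_force: [0.3, -0.4, -0.7]
gripper_width: 59.2
gripper_force: 43.8
time_s: 6.27
tcp_pos: [495.5, 96.5, 27.7]
ft_force: [0.2, 0.7, -1.5]
gripper_width: 59.2
gripper_force: 43.8
t 6.27 tcp [495.5  96.5  27.7] yaw 79.34 zax [-0.002 -0.001 -1.   ] F [ 0.2  0.7 -1.5] w 59.2 gf 43.8 q [-0.12  0.6  -0.17  2.05  0.2   0.51  0.94]
xyz [-0.0005  0.0007  0.0058] rot [-0.0011 -0.0023 -0.0036] mm [-0.4  0.6  4.7] rows 1.0
```

```bash
python3 -m handwheel '[{"xyz":[0,0,0.002],"rotation":[0,0,0]},{"xyz":[0,0,0.004],"rotation":[0,0,0]},{"xyz":[0,0,0.004],"rotation":[0,0,0]}]' |grep -v rot;  python3 -m handwheel '[{"xyz":[0,0,0.001],"rotation":[0,0,0]},{"xyz":[0,0,0.001],"rotation":[0,0,0]},{"xyz":[0,0,0.001],"rotation":[0,0,0]}]' | grep -v rot
```

```text
time_s: 6.52
tcp_pos: [495.0, 96.4, 23.7]
ft_force: [-0.4, 0.5, -0.8]
gripper_width: 59.3
gripper_force: 43.8
time_s: 6.77
tcp_pos: [495.0, 96.4, 23.0]
ft_force: [0.2, 0.7, -1.2]
gripper_width: 59.0
gripper_force: 43.8
```

```bash
python3 -m handwheel '[{"xyz":[0,0,0.0012],"rotation":[0,0,0]},{"xyz":[0,0,0.0012],"rotation":[0,0,0]},{"xyz":[0,0,0.0012],"rotation":[0,0,0]}]' |grep -v rot;  python3 -m handwheel '[{"xyz":[0,0,0.0012],"rotation":[0,0,0]},{"xyz":[0,0,0.0012],"rotation":[0,0,0]},{"xyz":[0,0,0.0012],"rotation":[0,0,0]}]' | grep -v rot
```

```text
time_s: 7.02
tcp_pos: [495.0, 96.5, 22.4]
ft_force: [-1.7, -0.3, 5.0]
gripper_width: 59.4
gripper_force: 44.4
time_s: 7.27
tcp_pos: [495.1, 96.5, 22.3]
ft_force: [-5.0, -0.2, 16.0]
gripper_width: 59.2
gripper_force: 45.5
```

Seated, with the force reading 16 N upward. Easing off, releasing, then raising.

```bash
python3 -m handwheel '[{"xyz":[0,0,-0.0015],"rotation":[0,0,0]},{"xyz":[0,0,-0.0015],"rotation":[0,0,0]}]' |grep -v rot; python3 -m handwheel '[{"xyz":[0,0,0],"rotation":[0,0,0]},{"xyz":[0,0,0],"rotation":[0,0,0]},{"xyz":[0,0,0],"rotation":[0,0,0]},{"xyz":[0,0,0],"rotation":[0,0,0]}]' 1 | grep -v rot;  python3 -m handwheel '[{"xyz":[0,0,-0.02],"rotation":[0,0,0]},{"xyz":[0,0,-0.05],"rotation":[0,0,0]},{"xyz":[0,0,-0.09],"rotation":[0,0,0]},{"xyz":[0,0,-0.13],"rotation":[0,0,0]},{"xyz":[0,0,-0.13],"rotation":[0,0,0]}]' | grep -v rot
python3 -m handwheel '[{"xyz":[0,0,0],"rotation":[0,0,0.15]},{"xyz":[0,0,0],"rotation":[0,0,0.3]},{"xyz":[0,0,0],"rotation":[0,0,0.45]},{"xyz":[0,0,0],"rotation":[0,0,0.6]},{"xyz":[0,0,0],"rotation":[0,0,0.75]}]' | grep -v rot
python3 -c "
from h import *
st();to(495,96.5,130,-10.6)"
```

```text
time_s: 7.43
tcp_pos: [495.2, 96.5, 22.7]
ft_force: [-1.5, -0.8, 5.7]
gripper_width: 59.4
gripper_force: 44.4
time_s: 7.77
tcp_pos: [495.1, 96.4, 22.2]
ft_force: [-0.7, -0.5, -1.2]
gripper_width: 85.4
gripper_force: 0.0
time_s: 8.18
tcp_pos: [498.2, 97.3, 131.4]
ft_force: [1.4, 0.6, -0.9]
gripper_width: 85.6
gripper_force: 0.0
time_s: 8.6
tcp_pos: [495.2, 96.4, 126.0]
ft_force: [-0.7, -0.3, 1.0]
gripper_width: 85.6
gripper_force: 0.0
t 8.6 tcp [495.2  96.4 126. ] yaw 45.25 zax [-0.003 -0.001 -1.   ] F [-0.7 -0.3  1. ] w 85.6 gf 0.0 q [-0.2   0.44 -0.06  1.96  0.04  0.75  0.51]
xyz [ 0.0003 -0.0002 -0.0051] rot [-4.5000e-03 -2.0000e-04  1.2412e+00] mm [ 0.2 -0.1 -4. ] rows 8.0
```

```bash
python3 -m handwheel '[{"xyz":[0,0,0],"rotation":[0,0,0.15]},{"xyz":[0,0,0],"rotation":[0,0,0.3]},{"xyz":[0,0,0],"rotation":[0,0,0.45]},{"xyz":[0,0,0],"rotation":[0,0,0.6]},{"xyz":[0,0,0],"rotation":[0,0,0.75]}]' >/dev/null; python3 -m handwheel '[{"xyz":[0,0,0],"rotation":[0,0,0.15]},{"xyz":[0,0,0],"rotation":[0,0,0.3]},{"xyz":[0,0,0],"rotation":[0,0,0.45]},{"xyz":[0,0,0],"rotation":[0,0,0.49]},{"xyz":[0,0,0],"rotation":[0,0,0.49]}]' >/dev/null
python3 -m handwheel '[{"xyz":[0,0,0],"rotation":[0,0,0]},{"xyz":[0,0,0],"rotation":[0,0,0]},{"xyz":[0,0,0],"rotation":[0,0,0]}]' |grep -v rot
python3 -c "
from h import *
d=grab('wrist','w6');st();fitcyl(d,(100,50,420,384),46,[496,97,-.18])
cv2.imwrite('pics/w6b.png',cv2.resize(d['pixels'][...,::-1],(800,600),interpolation=2))"
```

```text
time_s: 9.68
tcp_pos: [495.3, 96.5, 126.2]
ft_force: [0.3, 0.4, 0.5]
gripper_width: 85.3
gripper_force: 0.0
t 9.73 tcp [495.3  96.4 126.3] yaw -10.16 zax [-0.003 -0.001 -1.   ] F [ 0.1  0.3 -0.1] w 85.2 gf 0.0 q [-0.39  0.45  0.22  1.96 -0.14  0.75 -0.27]
fit [495.2  95.8] -10.1 cost 0.0 px [257.05440925 204.4278267 ] [ 235  160   45   92 3852]
```

View pics/w6b.png

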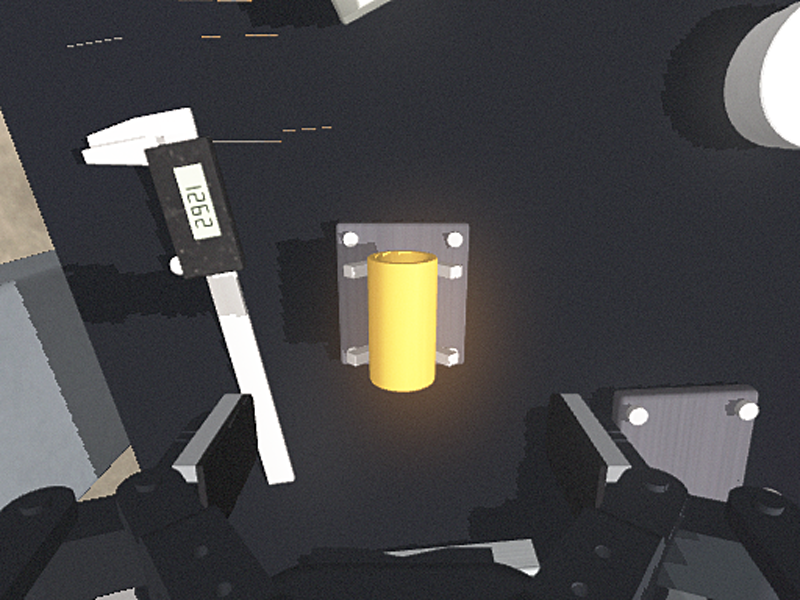

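The sleeve lies seated in the V-rest at (403,320), released and aligned with the tool; the fit gives (495.2, 95.8), within 1 mm of the TCP. Lowering to grip it round the middle.

```bash
python3 -m handwheel '[{"xyz":[0.0005,0,0.04],"rotation":[0,0,0]},{"xyz":[0.0005,0,0.08],"rotation":[0,0,0]},{"xyz":[0.0005,0,0.11],"rotation":[0,0,0]},{"xyz":[0.0005,0,0.124],"rotation":[0,0,0]},{"xyz":[0.0005,0,0.124],"rotation":[0,0,0]}]' |grep force; python3 -m handwheel '[{"xyz":[0,0,0],"rotation":[0,0,0]},{"xyz":[0,0,0],"rotation":[0,0,0]},{"xyz":[0,0,0],"rotation":[0,0,0]}]' |grep -v rot; python3 -m handwheel '[{"xyz":[0,0,0],"rotation":[0,0,0]},{"xyz":[0,0,0],"rotation":[0,0,0]},{"xyz":[0,0,0],"rotation":[0,0,0]},{"xyz":[0,0,0],"rotation":[0,0,0]},{"xyz":[0,0,0],"rotation":[0,0,0]}]' -1 50 |grep -v rot
python3 -m handwheel '[{"xyz":[0,0,0],"rotation":[0,0,0]},{"xyz":[0,0,0],"rotation":[0,0,0]},{"xyz":[0,0,0],"rotation":[0,0,0]}]' |grep -v rot;python3 -c "
from h import *
st()"
```

```text
ft_force: [0.3, 0.4, 0.1]
gripper_force: 0.0
time_s: 10.4
tcp_pos: [496.0, 96.9, 28.3]
ft_force: [-0.6, 0.1, 0.7]
gripper_width: 85.6
gripper_force: 0.0
time_s: 10.82
tcp_pos: [495.5, 96.9, 27.5]
ft_force: [-0.8, 0.3, 3.5]
gripper_width: 31.1
gripper_force: 49.0
time_s: 11.07
tcp_pos: [495.5, 96.9, 27.5]
ft_force: [-0.3, -0.1, 4.7]
gripper_width: 31.0
gripper_force: 49.3
t 11.07 tcp [495.5  96.9  27.5] yaw -10.21 zax [-0.002 -0.001 -1.   ] F [-0.3 -0.1  4.7] w 31.0 gf 49.3 q [-0.35  0.6   0.17  2.05 -0.19  0.5  -0.22]
```

```bash
python3 -m handwheel '[{"xyz":[0,0,-0.02],"rotation":[0,0,0]},{"xyz":[0,0,-0.05],"rotation":[0,0,0]},{"xyz":[0,0,-0.09],"rotation":[0,0,0]},{"xyz":[0,0,-0.13],"rotation":[0,0,0]},{"xyz":[0,0,-0.15],"rotation":[0,0,0]}]' |grep force; python3 -c "
from h import *
st();to(650,100,147,-7)"
```

```text
ft_force: [0.9, 0.8, -0.8]
gripper_force: 49.8
t 11.48 tcp [496.3  96.8 150.1] yaw -10.22 zax [-0. -0. -1.] F [ 0.9  0.8 -0.8] w 31.1 gf 49.8 q [-0.41  0.42  0.23  1.93 -0.13  0.81 -0.28]
xyz [0.038  0.1884 0.0038] rot [-0.0003  0.0004 -0.0716] mm [ 30.4 150.7   3.1] rows 4.0
```

```bash
python3 -m handwheel '[{"xyz":[0.01,0.047,0],"rotation":[0,0,-0.02]},{"xyz":[0.02,0.094,0],"rotation":[0,0,-0.04]},{"xyz":[0.03,0.14,0],"rotation":[0,0,-0.06]},{"xyz":[0.038,0.188,0],"rotation":[0,0,-0.07]},{"xyz":[0.038,0.188,0],"rotation":[0,0,-0.07]}]' |grep force; python3 -m handwheel '[{"xyz":[0,0,0],"rotation":[0,0,0]},{"xyz":[0,0,0],"rotation":[0,0,0]},{"xyz":[0,0,0],"rotation":[0,0,0]},{"xyz":[0,0,0],"rotation":[0,0,0]}]' >/dev/null; python3 -c "
from h import *
st();d=grab('wrist','w7')
cv2.imwrite('pics/w7b.png',cv2.resize(d['pixels'][...,::-1],(800,600),interpolation=2))"
```

```text
ft_force: [0.5, -0.7, -1.4]
gripper_force: 50.1
t 12.23 tcp [647.8 100.4 146.9] yaw -7.04 zax [-0.004 -0.001 -1.   ] F [ 0.2  0.3 -0.5] w 30.8 gf 50.1 q [-0.31  0.63  0.21  1.53 -0.14  1.   -0.19]
```

View pics/w7b.png

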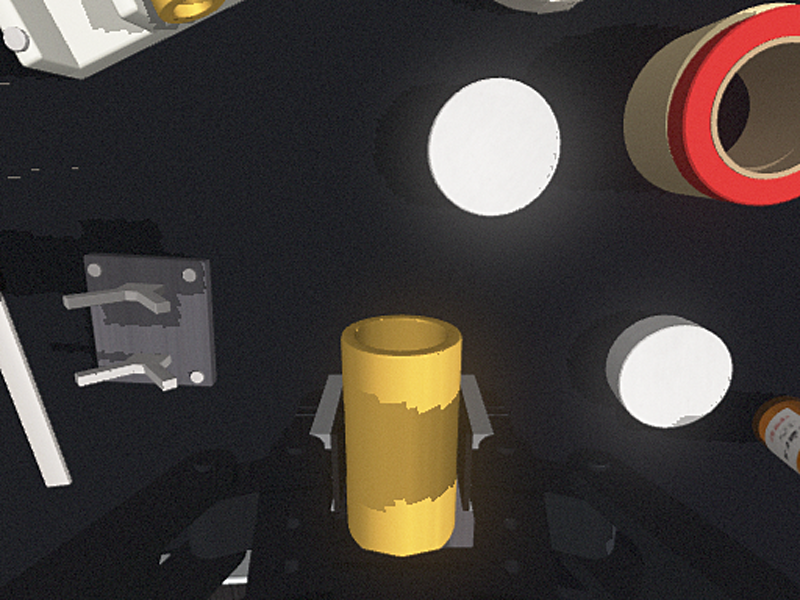

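The sleeve is held well, with the bore rim at (402,336). The gauge is hidden behind the hand, so I'll move aside until it appears to the right of the picture.

```bash
python3 -c "
from h import *
to(545,-60,200,-7)"
python3 -m handwheel '[{"xyz":[0.03,-0.02,-0.02],"rotation":[0,0,0]},{"xyz":[0.07,-0.05,-0.04],"rotation":[0,0,0]},{"xyz":[0.115,-0.075,-0.055],"rotation":[0,0,0]},{"xyz":[0.155,-0.1,-0.066],"rotation":[0,0,0]},{"xyz":[0.18,-0.12,-0.066],"rotation":[0,0,0]}]' |grep force; python3 -c "
from h import *
to(545,-60,200,-7)"
```

```text
xyz [-0.2148 -0.1034 -0.0657] rot [-0.0042  0.0012 -0.0009] mm [-171.9  -82.7  -52.5] rows 5.0
ft_force: [-0.5, 1.0, -1.8]
gripper_force: 50.1
xyz [-0.4014  0.0167  0.0013] rot [-0.0012 -0.0049  0.0043] mm [-321.1   13.4    1. ] rows 8.0
```

I guessed the sign of tool x wrongly. The arm went to +y at height, and nothing was touched. Correcting.

```bash
python3 -m handwheel '[{"xyz":[-0.045,0.002,0],"rotation":[0,0,0]},{"xyz":[-0.09,0.005,0],"rotation":[0,0,0]},{"xyz":[-0.135,0.008,0],"rotation":[0,0,0]},{"xyz":[-0.18,0.01,0],"rotation":[0,0,0]},{"xyz":[-0.22,0.012,0],"rotation":[0,0,0]}]' |grep force; python3 -m handwheel '[{"xyz":[-0.04,0,0],"rotation":[0,0,0]},{"xyz":[-0.08,0.002,0],"rotation":[0,0,0]},{"xyz":[-0.12,0.003,0],"rotation":[0,0,0]},{"xyz":[-0.16,0.005,0],"rotation":[0,0,0]},{"xyz":[-0.18,0.005,0],"rotation":[0,0,0]}]' |grep force;python3 -m handwheel '[{"xyz":[0,0,0],"rotation":[0,0,0]},{"xyz":[0,0,0],"rotation":[0,0,0]},{"xyz":[0,0,0],"rotation":[0,0,0]},{"xyz":[0,0,0],"rotation":[0,0,0]}]' >/dev/null; python3 -c "
from h import *
st();d=grab('wrist','w8')
cv2.imwrite('pics/w8b.png',cv2.resize(d['pixels'][...,::-1],(800,600),interpolation=2))"
```

```text
ft_force: [1.4, -0.2, -1.6]
gripper_force: 50.1
ft_force: [-0.5, 0.1, -0.6]
gripper_force: 50.1
t 13.87 tcp [545.7 -62.5 200. ] yaw -6.92 zax [-0.003  0.    -1.   ] F [ 0.2 -0.3 -0.8] w 31.0 gf 50.1 q [-0.1   0.43  0.25  1.75 -0.13  0.98  0.08]
```

View pics/w8b.png

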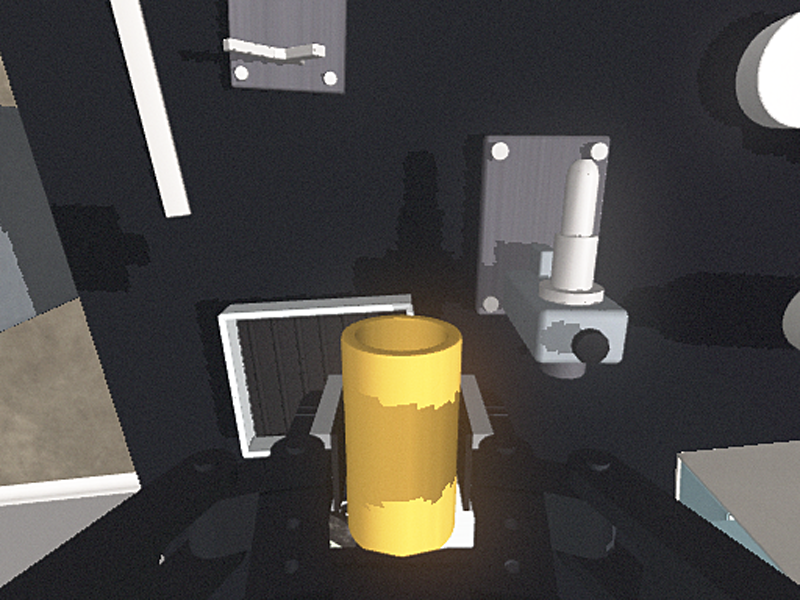

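The gauge shows with its pin nose at (584,158), step at about (578,236) and flange centred at about (571,291). The base's front corners are (484,136) and (610,137). The ribbed tray's rim corners are (220,318) and (411,297), plus (245,455) on the far left. That was my last permitted view, so from here I use numbers only. Next I'll extract the pin edges.

```bash
python3 - <<'E'
from h import *
d=load('w8');g=cv2.cvtColor(d['pixels'],cv2.COLOR_RGB2GRAY)
for v in range(98,196,4):
    r=g[v,335:400].astype(int); idx=np.where(r>150)[0]+335; print(v,idx.min() if len(idx) else None,idx.max() if len(idx) else None, end=' | ')
print()
print(g[110:200:2,372])
fitrect(d,np.array([(484,136),(610,137),(477,312)])*.64,12,80,120,[630,-20,-.12])
for n,u,v in(('nose',584,158),('step',578,236),('fl',571,291)): print(n,ray(d,u*.64,v*.64,80))
fitrect(d,np.array([(220,318),(411,297),(245,455)])*.64,24,130,110,[481,-135,-.03])
E
```

```text
98 378 388 | 102 371 384 | 106 368 382 | 110 367 382 | 114 366 383 | 118 366 382 | 122 365 382 | 126 365 381 | 130 364 380 | 134 364 380 | 138 363 380 | 142 363 379 | 146 362 379 | 150 363 377 | 154 360 382 | 158 359 381 | 162 347 381 | 166 347 380 | 170 346 380 | 174 346 379 | 178 357 379 | 182 356 378 | 186 353 386 | 190 350 385 | 194 361 379 | 
[215 216 221 224 229 229 233 232 233 234 237 238 238 241 241 242 242 242
 244 246 254 224 238 240 239 243 242 245 244 245 246 245 246 245 246 247
 247 255 125 217 239 240 255  93 126]
rect [639.9 -48.1] -7.11 res [-0.3 -1.  -0.9 -1.3  1.2  2.3]
nose [646.15615527  -1.95688754  80.        ]
step [642.45600438 -41.48847349  80.        ]
fl [638.12667397 -71.46318592  80.        ]
rect [ 481.8 -134.8] -1.92 res [ 0.7 -2.1  1.   1.4 -1.7  0.6]
```

```bash
python3 - <<'E'
from h import *
d=load('w8');g=cv2.cvtColor(d['pixels'],cv2.COLOR_RGB2GRAY)
for v in(116,130,144,156,180):print(v,g[v,354:388])
print(d['pixels'][130,360:386].tolist())
print(g[96:110,374],g[146:158,368])
E
```

```text
116 [119 121 120 123 120 126 122 129 112 122 137 147 152 159 169 183 200 214
 224 234 240 245 247 250 252 249 246 247 246 129 115 119 125  77]
130 [123 125 123 121 122 129 121 121 129 144 155 156 171 181 198 211 224 229
 237 242 246 248 251 250 246 245 244 149 120 113 117 110  60  60]
144 [128 119 129 125 130 111 123 137 151 159 175 184 192 210 218 223 229 238
 242 246 249 251 246 245 245 213 121 119 123 133  69  58  63  64]
156 [111 112 124 135 140 145 153 159 162 167 178 191 197 209 219 226 232 236
 240 243 248 251 250 248 244 243 243 246 130  63  61  63  64  64]
180 [133 146 148 158 162 174 181 190 202 203 215 221 229 234 237 240 241 244
 247 248 247 242 238 240 240 164  68  56  61  60  68  65  70  61]
[[121, 120, 122], [122, 120, 120], [131, 129, 128], [146, 144, 142], [157, 154, 152], [157, 156, 156], [175, 170, 167], [184, 181, 177], [199, 198, 197], [213, 211, 207], [226, 224, 222], [233, 228, 227], [239, 236, 234], [244, 242, 241], [248, 246, 245], [250, 248, 247], [252, 251, 251], [251, 249, 249], [248, 246, 244], [247, 244, 241], [246, 244, 240], [153, 147, 153], [122, 119, 123], [116, 110, 119], [118, 116, 122], [112, 108, 113]]
[ 87  80  87  87  84  68 214 214 214 226 228 228 231 235] [218 219 222 224 174 133 204 222 217 219 219 220]
```

```bash
python3 - <<'E'
from h import *
d=load('w8');C=-d['R'].T@d['t']
def sil(N,a,r,s0,s1,side,v):
    # N: nose point; a: axis dir (towards nose)
    w=C-N; w=w-a*(w@a); h=np.linalg.norm(w); w/=h; k=np.cross(a,w); th=np.arccos(r/h)
    n=[w*np.cos(th)+q*k*np.sin(th) for q in(1,-1)]
    us=[]
    for m in n:
        p,q=[proj(d,N-a*s+r*m) for s in(s0,s1)]; us.append(p[0]+(q[0]-p[0])*(v-p[1])/(q[1]-p[1]))
    return max(us) if side=='R' else min(us)
go=[('R',116,382.5),('R',130,380.7),('R',144,379.25),('L',116,363.3),('L',130,362.2),('L',144,360.5)]
ng=[('R',156,381.85),('R',180,379.07),('L',156,356)]
def r(p):
    a=np.array([-np.sin(p[2]),np.cos(p[2]),0]); N=np.array([p[0],p[1],80.])
    e=[sil(N,a,8,6,38,s,v)-u for s,v,u in go]+[sil(N,a,11,38,66,s,v)-u for s,v,u in ng]
    e.append(proj(d,N+[0,0,2])[1]-101.5)
    e.append(proj(d,N-38*a+[0,0,11])[1]-150.8)
    return e
q=least_squares(r,[646,-2,-.1],x_scale=[1,1,.02],diff_step=1e-4);print(np.round(q.x,2),np.degrees(q.x[2]),np.round(r(q.x),2))
a=np.array([-np.sin(q.x[2]),np.cos(q.x[2])])
for s in(38,66): print(s,q.x[:2]-a*s)
t=load('top0');N=np.array([*q.x[:2],80]);print(proj(t,N),proj(t,[*(q.x[:2]-66*a),80]),'seen',(265+107/5,140+83/5),(265+238/5,140+95/5))
f=fitcyl(d,(200,180,310,370),218.5,[545,-62,-.12])
E
```

```text
[ 6.4679e+02 -2.0400e+00 -1.3000e-01] -7.443398601928603 [ 1.08  1.17  0.9  -0.88 -1.22 -0.97  0.76  0.51 -1.45 -0.35  0.36]
38 [641.87128806 -39.71778894]
66 [638.24398047 -67.48184195]
[285.65961112 156.65466565] [309.03374651 159.87732925] seen (286.4, 156.6) (312.6, 159.0)
fit [546.4 -63.2] -6.6 cost 0.0 px [258.53695496 276.20754165] [  218   201    84   156 11009]
```

```bash
cat > pin.py <<'E'
from h import *
def sil(d,C,N,a,r,v):
    w=C-N; w=w-a*(w@a); h=np.linalg.norm(w); w/=h; k=np.cross(a,w); th=np.arccos(r/h); us=[]
    for q in(1,-1):
        m=w*np.cos(th)+q*k*np.sin(th); p,z=[proj(d,N-a*s+r*m) for s in(0,66)]; us.append(p[0]+(z[0]-p[0])*(v-p[1])/(z[1]-p[1]))
    return max(us)
d=load('w8');C=-d['R'].T@d['t']
E1=[(8,116,382.5),(8,130,380.7),(8,144,379.25),(11,156,381.85),(11,180,379.07)]
def r(p):
    a=np.array([-np.sin(p[2]),np.cos(p[2]),0]); N=np.array([p[0],p[1],80.])
    return [sil(d,C,N,a,R,v)-u for R,v,u in E1]+[proj(d,N+[0,0,2])[1]-101.5, proj(d,N-38*a+[0,0,11])[1]-150.8]
q=least_squares(r,[646,-2,-.12],x_scale=[1,1,.02],diff_step=1e-4).x;print(np.round(q,2),np.degrees(q[2]),np.round(r(q),2))
E
python3 - <<'E'
from pin import *
a=np.array([-np.sin(q[2]),np.cos(q[2])]); p=q[:2]+50*a; print(p)
to(p[0],p[1]+30,130,np.degrees(q[2])); to(p[0],p[1],61.5,np.degrees(q[2]))
E
```

```text
[ 6.4576e+02 -1.9100e+00 -1.2000e-01] -6.9033306926768905 [-0.1   0.13  0.01 -0.02 -0.02 -0.35  0.37]
[651.76973665  47.72643409]
xyz [0.1901 0.1107 0.0871] rot [-0.0038  0.0005 -0.0002] mm [152.1  88.6  69.6] rows 5.0
xyz [0.1529 0.1155 0.1727] rot [-0.0038  0.0005 -0.0002] mm [122.3  92.4 138.1] rows 5.0
```

```bash
python3 -m handwheel '[{"xyz":[0.045,0.01,0],"rotation":[0,0,0]},{"xyz":[0.09,0.03,0.01],"rotation":[0,0,0]},{"xyz":[0.135,0.06,0.03],"rotation":[0,0,0]},{"xyz":[0.17,0.09,0.06],"rotation":[0,0,0]},{"xyz":[0.19,0.111,0.087],"rotation":[-0.004,0,0]}]' |grep force; python3 -m handwheel '[{"xyz":[0,0,0.03],"rotation":[0,0,0]},{"xyz":[0,0,0.06],"rotation":[0,0,0]},{"xyz":[0,0,0.085],"rotation":[0,0,0]},{"xyz":[0,0,0.085],"rotation":[0,0,0]},{"xyz":[0,0,0.085],"rotation":[0,0,0]}]' |grep force; python3 -m handwheel '[{"xyz":[0,0,0],"rotation":[0,0,0]},{"xyz":[0,0,0],"rotation":[0,0,0]},{"xyz":[0,0,0],"rotation":[0,0,0]}]' >/dev/null; python3 -c "
from h import *
st();to(651.8,47.7,61.5,-6.9);d=grab('wrist','w9')
fitcyl(d,(200,150,320,380),80,[652,78,-.12])"
```

```text
ft_force: [-0.0, 0.2, -1.2]
gripper_force: 50.1
ft_force: [0.2, -0.5, -0.9]
gripper_force: 50.1
t 15.0 tcp [653.2  75.6  63.7] yaw -7.05 zax [ 0.003 -0.001 -1.   ] F [-0.2 -0.5 -1. ] w 30.9 gf 50.1 q [-0.27  0.72  0.2   1.61 -0.18  0.83 -0.12]
xyz [-0.0349  0.0025  0.0027] rot [ 0.0038  0.0004 -0.0034] mm [-27.9   2.    2.2] rows 1.0
fit [652.8  74. ] -7.1 cost 0.0 px [256.47892809 275.86205511] [  218   201    78   156 10790]
```

```bash
python3 -m handwheel '[{"xyz":[-0.015,0.0025,0.0027],"rotation":[0.004,0,-0.003]},{"xyz":[-0.03,0.0025,0.0027],"rotation":[0.004,0,-0.003]},{"xyz":[-0.035,0.0025,0.0027],"rotation":[0.004,0,-0.003]},{"xyz":[-0.035,0.0025,0.0027],"rotation":[0.004,0,-0.003]},{"xyz":[-0.035,0.0025,0.0027],"rotation":[0.004,0,-0.003]}]' |grep force; python3 -m handwheel '[{"xyz":[0,0,0],"rotation":[0,0,0]},{"xyz":[0,0,0],"rotation":[0,0,0]},{"xyz":[0,0,0],"rotation":[0,0,0]}]' >/dev/null; cat >> h.py <<'E'
def pin():
    "sleeve vs pin: lead = mm the leading end is past the nose, lat = mm right of the axis (+x'), from measured tcp"
    s=manip.read_state(); n=np.radians(-6.9); v=s['tcp_pos'][:2]-[645.76,-1.91]; a=np.array([-np.sin(n),np.cos(n)]); b=np.array([a[1],-a[0]])
    print('lead',round(30-v@a,1),'lat',round(v@b,1)); st()
E
python3 -c "
from h import *
pin()"
```

```text
ft_force: [0.4, 0.3, -0.5]
gripper_force: 50.2
lead -20.3 lat -1.0
t 15.72 tcp [650.8  48.1  59.7] yaw -6.87 zax [-0.003 -0.    -1.   ] F [-0.8  0.7 -1.7] w 30.8 gf 50.2 q [-0.23  0.72  0.2   1.62 -0.18  0.82 -0.08]
```

```bash
python3 -m handwheel '[{"xyz":[0,0.0012,-0.0022],"rotation":[0,-0.003,0]},{"xyz":[0,0.0012,-0.0022],"rotation":[0,-0.003,0]},{"xyz":[0,0.0012,-0.0022],"rotation":[0,-0.003,0]},{"xyz":[0,0.0012,-0.0022],"rotation":[0,-0.003,0]}]' >/dev/null; python3 -c "
from h import *
pin()"; python3 -m handwheel '[{"xyz":[-0.008,0,0],"rotation":[0,0,0]},{"xyz":[-0.015,0,0],"rotation":[0,0,0]},{"xyz":[-0.018,0,0],"rotation":[0,0,0]},{"xyz":[-0.018,0,0],"rotation":[0,0,0]},{"xyz":[-0.018,0,0],"rotation":[0,0,0]}]' >/dev/null; python3 -c "
from h import *
pin()"
```

```text
lead -19.7 lat 0.0
t 16.05 tcp [651.8  47.5  61.5] yaw -6.91 zax [-0.003 -0.003 -1.   ] F [ 0.8 -0.  -0.7] w 30.9 gf 50.2 q [-0.23  0.72  0.2   1.62 -0.17  0.82 -0.08]
lead -4.6 lat 0.1
t 16.47 tcp [650.   32.4  61.6] yaw -6.98 zax [-0.003 -0.003 -1.   ] F [-0.3  0.4 -1.4] w 31.0 gf 50.2 q [-0.2   0.72  0.2   1.63 -0.17  0.82 -0.06]
```

```bash
for k in 1 2 3; do :; done; python3 -m handwheel '[{"xyz":[-0.003,0,0],"rotation":[0,0,0]},{"xyz":[-0.006,0,0],"rotation":[0,0,0]},{"xyz":[-0.007,0,0],"rotation":[0,0,0]}]' >/dev/null; python3 -c "
from h import *
pin()"; python3 -m handwheel '[{"xyz":[-0.003,0,0],"rotation":[0,0,0]},{"xyz":[-0.006,0,0],"rotation":[0,0,0]},{"xyz":[-0.007,0,0],"rotation":[0,0,0]}]' >/dev/null; python3 -c "
from h import *
pin()"
```

```text
lead 0.9 lat 0.1
t 16.72 tcp [649.3  27.   61.6] yaw -6.93 zax [-0.003 -0.003 -1.   ] F [ 0.3 -0.5 -0.6] w 30.9 gf 50.2 q [-0.2   0.71  0.2   1.63 -0.17  0.82 -0.05]
lead 6.7 lat 0.0
t 16.97 tcp [648.6  21.3  61.6] yaw -6.95 zax [-0.003 -0.004 -1.   ] F [ 0.5  0.4 -0.3] w 31.0 gf 50.2 q [-0.19  0.71  0.2   1.63 -0.17  0.82 -0.04]
```

No contact force, and it's over the nose. On towards the step.

```bash
python3 -m handwheel '[{"xyz":[-0.004,0,0],"rotation":[0,0,0]},{"xyz":[-0.008,0,0],"rotation":[0,0,0]},{"xyz":[-0.012,0,0],"rotation":[0,0,0]},{"xyz":[-0.012,0,0],"rotation":[0,0,0]}]' >/dev/null; python3 -c "
from h import *
pin()"; python3 -m handwheel '[{"xyz":[-0.004,0,0],"rotation":[0,0,0]},{"xyz":[-0.008,0,0],"rotation":[0,0,0]},{"xyz":[-0.012,0,0],"rotation":[0,0,0]},{"xyz":[-0.012,0,0],"rotation":[0,0,0]}]' >/dev/null; python3 -c "
from h import *
pin()"
```

```text
lead 16.9 lat 0.1
t 17.3 tcp [647.4  11.1  61.7] yaw -6.99 zax [-0.003 -0.004 -1.   ] F [ 0.2 -0.8 -1.8] w 30.4 gf 50.2 q [-0.17  0.71  0.2   1.64 -0.17  0.81 -0.03]
lead 26.4 lat 0.1
t 17.63 tcp [646.3   1.6  61.7] yaw -6.98 zax [-0.003 -0.004 -1.   ] F [ 0.2  0.1 -1.2] w 30.7 gf 50.2 q [-0.16  0.71  0.19  1.64 -0.17  0.81 -0.01]
```

```bash
python3 -m handwheel '[{"xyz":[-0.004,0,0],"rotation":[0,0,0]},{"xyz":[-0.008,0,0],"rotation":[0,0,0]},{"xyz":[-0.011,0,0],"rotation":[0,0,0]},{"xyz":[-0.011,0,0],"rotation":[0,0,0]}]' >/dev/null; python3 -c "
from h import *
pin()"; python3 -m handwheel '[{"xyz":[-0.0015,0,0],"rotation":[0,0,0]},{"xyz":[-0.003,0,0],"rotation":[0,0,0]},{"xyz":[-0.004,0,0],"rotation":[0,0,0]}]' >/dev/null; python3 -c "
from h import *
pin()"
```

```text
lead 35.0 lat 0.1
t 17.97 tcp [645.2  -6.9  61.7] yaw -6.97 zax [-0.003 -0.004 -1.   ] F [-0.2 -0.7 -2.4] w 31.0 gf 50.2 q [-0.14  0.71  0.19  1.64 -0.17  0.81  0.  ]
lead 37.2 lat 0.0
t 18.22 tcp [644.9  -9.1  61.7] yaw -6.91 zax [-0.003 -0.003 -1.   ] F [-0.5 -0.9 -1.2] w 31.0 gf 50.2 q [-0.14  0.71  0.19  1.64 -0.17  0.81  0.  ]
```

```bash
python3 -m handwheel '[{"xyz":[-0.0015,0,0],"rotation":[0,0,0]},{"xyz":[-0.003,0,0],"rotation":[0,0,0]},{"xyz":[-0.003,0,0],"rotation":[0,0,0]}]' >/dev/null; python3 -c "
from h import *
pin()"; python3 -m handwheel '[{"xyz":[-0.001,0,0],"rotation":[0,0,0]},{"xyz":[-0.002,0,0],"rotation":[0,0,0]},{"xyz":[-0.002,0,0],"rotation":[0,0,0]}]' >/dev/null; python3 -c "
from h import *
pin()"
```

```text
lead 40.0 lat 0.0
t 18.47 tcp [644.6 -11.8  61.7] yaw -6.94 zax [-0.003 -0.003 -1.   ] F [-0.4 -0.5 -1.3] w 30.7 gf 50.2 q [-0.13  0.71  0.19  1.64 -0.17  0.81  0.01]
lead 41.4 lat 0.0
t 18.72 tcp [644.4 -13.2  61.7] yaw -6.93 zax [-0.003 -0.003 -1.   ] F [ 0.7 -0.1 -1.3] w 31.0 gf 50.2 q [-0.13  0.71  0.19  1.65 -0.17  0.81  0.01]
```

```bash
python3 -m handwheel '[{"xyz":[-0.002,0,0],"rotation":[0,0,0]},{"xyz":[-0.004,0,0],"rotation":[0,0,0]},{"xyz":[-0.005,0,0],"rotation":[0,0,0]}]' >/dev/null; python3 -c "
from h import *
pin()"; python3 -m handwheel '[{"xyz":[-0.002,0,0],"rotation":[0,0,0]},{"xyz":[-0.004,0,0],"rotation":[0,0,0]},{"xyz":[-0.005,0,0],"rotation":[0,0,0]}]' >/dev/null; python3 -c "
from h import *
pin()"
```

```text
lead 45.6 lat 0.0
t 18.97 tcp [643.9 -17.4  61.7] yaw -6.94 zax [-0.003 -0.003 -1.   ] F [-0.4 -0.3 -1.4] w 30.9 gf 50.2 q [-0.13  0.71  0.19  1.65 -0.17  0.81  0.02]
lead 49.6 lat 0.0
t 19.22 tcp [643.4 -21.4  61.8] yaw -6.94 zax [-0.003 -0.003 -1.   ] F [ 0.3 -0.1 -1.8] w 30.8 gf 50.2 q [-0.12  0.71  0.19  1.65 -0.17  0.81  0.02]
```

It ran 11 mm past the step with no force, so it's oversize. On to the flange, gently.

```bash
python3 -m handwheel '[{"xyz":[-0.004,0,0],"rotation":[0,0,0]},{"xyz":[-0.008,0,0],"rotation":[0,0,0]},{"xyz":[-0.012,0,0],"rotation":[0,0,0]},{"xyz":[-0.012,0,0],"rotation":[0,0,0]}]' >/dev/null; python3 -c "
from h import *
pin()"; python3 -m handwheel '[{"xyz":[-0.0015,0,0],"rotation":[0,0,0]},{"xyz":[-0.003,0,0],"rotation":[0,0,0]},{"xyz":[-0.004,0,0],"rotation":[0,0,0]},{"xyz":[-0.004,0,0],"rotation":[0,0,0]}]' >/dev/null; python3 -c "
from h import *
pin()"
```

```text
lead 60.2 lat 0.0
t 19.55 tcp [642.2 -31.9  61.8] yaw -6.99 zax [-0.003 -0.004 -1.   ] F [-0.1  0.2 -2.2] w 30.8 gf 50.2 q [-0.1   0.71  0.19  1.65 -0.17  0.81  0.04]
lead 62.2 lat 0.0
t 19.88 tcp [641.9 -33.9  61.8] yaw -6.93 zax [-0.003 -0.003 -1.   ] F [-0.1  0.7 -1.4] w 30.8 gf 50.2 q [-0.1   0.7   0.19  1.65 -0.17  0.81  0.04]
```

```bash
python3 -m handwheel '[{"xyz":[-0.001,0,0],"rotation":[0,0,0]},{"xyz":[-0.002,0,0],"rotation":[0,0,0]},{"xyz":[-0.003,0,0],"rotation":[0,0,0]}]' >/dev/null; python3 -c "
from h import *
pin()"; python3 -m handwheel '[{"xyz":[-0.001,0,0],"rotation":[0,0,0]},{"xyz":[-0.0015,0,0],"rotation":[0,0,0]},{"xyz":[-0.0015,0,0],"rotation":[0,0,0]}]' >/dev/null; python3 -c "
from h import *
pin()"
```

```text
lead 64.4 lat -0.0
t 20.13 tcp [641.6 -36.   61.8] yaw -6.91 zax [-0.003 -0.003 -1.   ] F [ 0.6  0.  -0.3] w 30.6 gf 50.2 q [-0.09  0.7   0.19  1.65 -0.16  0.8   0.04]
lead 65.8 lat 0.0
t 20.38 tcp [641.5 -37.4  61.8] yaw -6.93 zax [-0.003 -0.003 -1.   ] F [-0.6  0.6 -1. ] w 30.6 gf 50.2 q [-0.09  0.7   0.19  1.65 -0.16  0.8   0.05]
```

```bash
python3 -m handwheel '[{"xyz":[-0.001,0,0],"rotation":[0,0,0]},{"xyz":[-0.0015,0,0],"rotation":[0,0,0]},{"xyz":[-0.0015,0,0],"rotation":[0,0,0]}]' >/dev/null; python3 -c "
from h import *
pin()"; python3 -m handwheel '[{"xyz":[-0.001,0,0],"rotation":[0,0,0]},{"xyz":[-0.001,0,0],"rotation":[0,0,0]},{"xyz":[-0.001,0,0],"rotation":[0,0,0]}]' >/dev/null; python3 -c "
from h import *
pin()"
```

```text
lead 65.9 lat 0.0
t 20.63 tcp [641.5 -37.6  61.8] yaw -6.89 zax [-0.003 -0.002 -1.   ] F [-0.1  2.2 -0.9] w 30.7 gf 50.2 q [-0.09  0.7   0.19  1.65 -0.17  0.8   0.05]
lead 66.0 lat 0.0
t 20.88 tcp [641.4 -37.6  61.9] yaw -6.86 zax [-0.003 -0.001 -1.   ] F [ 0.   4.8 -0.9] w 30.7 gf 50.3 q [-0.09  0.7   0.19  1.65 -0.17  0.8   0.05]
```

It stops at lead 66 mm, exactly at the flange, with gentle force (about 5 N): oversize, so it goes to the bare tray. Backing out along the pin.

```bash
python3 -m handwheel '[{"xyz":[0.006,0,0],"rotation":[0,0,0]},{"xyz":[0.016,0,0],"rotation":[0,0,0]},{"xyz":[0.028,0,0],"rotation":[0,0,0]},{"xyz":[0.04,0,0],"rotation":[0,0,0]},{"xyz":[0.05,0,0],"rotation":[0,0,0]}]' |grep -v rot; python3 -m handwheel '[{"xyz":[0.012,0,0],"rotation":[0,0,0]},{"xyz":[0.024,0,0],"rotation":[0,0,0]},{"xyz":[0.036,0,0],"rotation":[0,0,0]},{"xyz":[0.048,0,0],"rotation":[0,0,0]},{"xyz":[0.06,0,0],"rotation":[0,0,0]}]' |grep -v rot; python3 -m handwheel '[{"xyz":[0.01,0,0],"rotation":[0,0,0]},{"xyz":[0.01,0,0],"rotation":[0,0,0]},{"xyz":[0.01,0,0],"rotation":[0,0,0]}]' >/dev/null;  python3 -c "
from h import *
pin()
t=load('top0')
q=fitrect(t,np.array([(567.5,254.5),(631,259),(627,331.5),(563.5,326.5)])*.64,20,130,110,[568,-286,-.07])
fitrect(t,np.array([(489,301),(550,304),(547,377),(486,374)])*.64,20,130,110,[481,-138,-.04])
d=load('w4');f=fitrect(d,np.array([(40,332),(80,487)])*.64,24,130,110,[568,-282,-.07])"
```

```text
time_s: 21.3
tcp_pos: [646.2, 2.3, 61.6]
ft_force: [1.0, -0.4, -0.9]
gripper_width: 30.8
gripper_force: 50.2
time_s: 21.72
tcp_pos: [651.9, 49.3, 61.5]
ft_force: [0.4, -0.5, -1.2]
gripper_width: 30.7
gripper_force: 50.2
lead -29.0 lat -0.1
t 21.97 tcp [652.8  56.7  61.4] yaw -6.86 zax [-0.003 -0.003 -1.   ] F [ 0.2 -0.3 -1.4] w 30.9 gf 50.2 q [-0.24  0.72  0.2   1.61 -0.18  0.83 -0.09]
rect [ 568.8 -286.2] -3.93 res [ 2.9  4.3  2.9 -4.9 -3.3 -3.7 -2.5  4.3]
rect [ 481.7 -138. ] -2.51 res [ 2.6  1.6  2.7 -2.1 -2.5 -1.1 -2.7  1.6]
rect [ 565.9 -272. ] -7.05 res [-1.8  0.2  1.8 -0.2]
```

Backed clear of the pin. Bare tray is about (568.5, -284), yaw -4°, where the top view has been within 3 mm on the other tray; the margin inside is about 20 mm. Raising, then crossing.

```bash
python3 -m handwheel '[{"xyz":[0,0,-0.03],"rotation":[0,0,0]},{"xyz":[0,0,-0.07],"rotation":[0,0,0]},{"xyz":[0,0,-0.11],"rotation":[0,0,0]},{"xyz":[0,0,-0.14],"rotation":[0,0,0]},{"xyz":[0,0,-0.14],"rotation":[0,0,0]}]' |grep force; python3 -c "
from h import *
st();to(568.5,-284,172,-4)
t=load('top0');print('drawer',ray(t,640*.64,220*.64,50),ray(t,640*.64,220*.64,120))"
```

```text
ft_force: [0.4, -0.1, -1.0]
gripper_force: 50.2
t 22.38 tcp [656.1  54.9 179.5] yaw -7.02 zax [ 0.006 -0.003 -1.   ] F [ 0.4 -0.1 -1. ] w 31.1 gf 50.2 q [-0.26  0.6   0.23  1.49 -0.14  1.06 -0.12]
xyz [-0.4338 -0.0569  0.0101] rot [ 0.0079  0.0032 -0.0672] mm [-347.   -45.5    8.1] rows 9.0
drawer [ 700.99254182 -359.57069989   50.        ] [ 686.73367798 -337.88077635  120.        ]
```

```bash
python3 -m handwheel '[{"xyz":[-0.045,-0.006,0],"rotation":[0,0,-0.01]},{"xyz":[-0.09,-0.012,0],"rotation":[0,0,-0.02]},{"xyz":[-0.135,-0.018,0],"rotation":[0,0,-0.03]},{"xyz":[-0.18,-0.024,0],"rotation":[0,0,-0.03]},{"xyz":[-0.22,-0.029,0],"rotation":[0,0,-0.03]}]' |grep force; python3 -m handwheel '[{"xyz":[-0.04,-0.006,0],"rotation":[0,0,-0.01]},{"xyz":[-0.08,-0.012,0],"rotation":[0,0,-0.02]},{"xyz":[-0.12,-0.018,0],"rotation":[0,0,-0.03]},{"xyz":[-0.16,-0.024,0],"rotation":[0,0,-0.03]},{"xyz":[-0.2,-0.028,0],"rotation":[0,0,-0.037]}]' |grep force;  python3 -m handwheel '[{"xyz":[-0.013,0,0],"rotation":[0,0,0]},{"xyz":[-0.013,0,0],"rotation":[0,0,0]},{"xyz":[-0.013,0,0],"rotation":[0,0,0]},{"xyz":[-0.013,0,0],"rotation":[0,0,0]}]' >/dev/null;python3 -c "
from h import *
st();d=grab('wrist','w10');to(568.5,-284,30,-4)
t=grab('top','top1')
hsv=cv2.cvtColor(d['pixels'],cv2.COLOR_RGB2HSV);m=cv2.inRange(hsv,(0,0,150),(180,60,255));n,l,s,c=cv2.connectedComponentsWithStats(m)
for i in range(1,n):
    if s[i,4]>400:print(s[i])
# bare tray bounds vs the projected model rim for this estimate
q=np.radians(-4);R=np.array([[np.cos(q),-np.sin(q)],[np.sin(q),np.cos(q)]])
for a,b in((-65,-55),(-65,55),(65,55),(65,-55)): print(proj(d,[*(np.array([568.5,-284])+R@[a,b]),24]).round())"
```

```text
ft_force: [0.2, -1.3, -0.7]
gripper_force: 50.2
ft_force: [1.1, -0.0, -1.3]
gripper_force: 50.2
t 23.55 tcp [ 570.6 -281.6  174.3] yaw -3.86 zax [-0.004 -0.002 -1.   ] F [ 0.1  0.8 -1.7] w 31.0 gf 50.2 q [ 0.29  0.58  0.22  1.55 -0.13  1.03  0.47]
xyz [-0.0034 -0.0021  0.1806] rot [-0.0043  0.0026  0.0044] mm [ -2.7  -1.7 144.5] rows 4.0
[  53    0  169   87 2772]
[  184   122   146   118 12501]
[  446   138    66   199 10223]
[119 167  37  32 421]
[191. 235.]
[183. 123.]
[327. 124.]
[320. 236.]
```

The tray blob in the wrist image (columns 184–330, rows 122–240) matches the predicted rim (183–327, 123–236), so the tray pose is right. Descending.

```bash
python3 -m handwheel '[{"xyz":[-0.0034,-0.002,0.04],"rotation":[-0.004,0.002,0]},{"xyz":[-0.0034,-0.002,0.09],"rotation":[-0.004,0.002,0]},{"xyz":[-0.0034,-0.002,0.13],"rotation":[-0.004,0.002,0]},{"xyz":[-0.0034,-0.002,0.165],"rotation":[-0.004,0.002,0]},{"xyz":[-0.0034,-0.002,0.18],"rotation":[-0.004,0.002,0]}]' |grep force; python3 -m handwheel '[{"xyz":[0,0,0.015],"rotation":[0,0,0]},{"xyz":[0,0,0.024],"rotation":[0,0,0]},{"xyz":[0,0,0.027],"rotation":[0,0,0]},{"xyz":[0,0,0.027],"rotation":[0,0,0]},{"xyz":[0,0,0.027],"rotation":[0,0,0]}]' |grep force;  python3 -m handwheel '[{"xyz":[0,0,0],"rotation":[0,0,0]},{"xyz":[0,0,0],"rotation":[0,0,0]},{"xyz":[0,0,0],"rotation":[0,0,0]}]' >/dev/null;python3 -c "
from h import *
st()"
```

```text
ft_force: [-0.7, 0.7, -2.3]
gripper_force: 50.2
ft_force: [-0.6, -0.5, -1.1]
gripper_force: 50.2
t 24.73 tcp [ 568.6 -286.2   10. ] yaw -3.91 zax [ 0.001 -0.002 -1.   ] F [-0.3 -0.3 -1.6] w 30.9 gf 50.2 q [ 0.33  0.76  0.17  1.71 -0.18  0.68  0.52]
```

```bash
python3 -m handwheel '[{"xyz":[0,0,0.003],"rotation":[0,0,0]},{"xyz":[0,0,0.006],"rotation":[0,0,0]},{"xyz":[0,0,0.0085],"rotation":[0,0,0]},{"xyz":[0,0,0.0085],"rotation":[0,0,0]}]' | grep -v rot;  python3 -m handwheel '[{"xyz":[0,0,0.0012],"rotation":[0,0,0]},{"xyz":[0,0,0.0022],"rotation":[0,0,0]},{"xyz":[0,0,0.0022],"rotation":[0,0,0]}]' |grep -v rot
```

```text
time_s: 25.07
tcp_pos: [568.2, -286.1, 2.7]
ft_force: [-1.4, 0.6, 4.6]
gripper_width: 30.8
gripper_force: 53.6
time_s: 25.32
tcp_pos: [568.2, -286.1, 2.6]
ft_force: [-5.3, 3.8, 18.7]
gripper_width: 30.9
gripper_force: 60.8
```

The sleeve is on the floor. Easing off and opening partway (to about 55 mm), then rising.

```bash
python3 -m handwheel '[{"xyz":[0,0,-0.0022],"rotation":[0,0,0]},{"xyz":[0,0,-0.0022],"rotation":[0,0,0]},{"xyz":[0,0,-0.0022],"rotation":[0,0,0]}]' | grep -v rot; python3 -m handwheel '[{"xyz":[0,0,0],"rotation":[0,0,0]},{"xyz":[0,0,0],"rotation":[0,0,0]},{"xyz":[0,0,0],"rotation":[0,0,0]},{"xyz":[0,0,0],"rotation":[0,0,0]},{"xyz":[0,0,0],"rotation":[0,0,0]}]' 0.3 | grep -v rot; python3 -m handwheel '[{"xyz":[0,0,-0.01],"rotation":[0,0,0]},{"xyz":[0,0,-0.03],"rotation":[0,0,0]},{"xyz":[0,0,-0.06],"rotation":[0,0,0]},{"xyz":[0,0,-0.1],"rotation":[0,0,0]},{"xyz":[0,0,-0.15],"rotation":[0,0,0]}]' |grep -v rot; python3 -m handwheel '[{"xyz":[0.03,0,-0.06],"rotation":[0,0,0]},{"xyz":[0.06,0,-0.06],"rotation":[0,0,0]},{"xyz":[0.06,0,-0.06],"rotation":[0,0,0]},{"xyz":[0.06,0,-0.06],"rotation":[0,0,0]},{"xyz":[0.06,0,-0.06],"rotation":[0,0,0]}]' |grep -v rot; python3 - <<'E'
from h import *
d=grab('wrist','w11');t=grab('top','top2');st()
for im,n in((d,'w'),(t,'t')):
    hsv=cv2.cvtColor(im['pixels'],cv2.COLOR_RGB2HSV);m=cv2.inRange(hsv,(15,90,60),(34,255,255));k,l,s,c=cv2.connectedComponentsWithStats(m)
    for i in range(1,k):
        if s[i,4]>60:print(n,s[i],c[i].round(1),ray(im,*c[i],19).round(),ray(im,*c[i],40).round())
E
```

```text
time_s: 25.57
tcp_pos: [568.4, -286.1, 2.7]
ft_force: [-1.2, -0.5, 6.2]
gripper_width: 31.1
gripper_force: 54.2
time_s: 25.98
tcp_pos: [568.1, -286.0, 2.2]
ft_force: [-0.0, -0.1, -0.7]
gripper_width: 55.8
gripper_force: 0.0
time_s: 26.4
tcp_pos: [566.9, -285.2, 122.3]
ft_force: [0.9, 0.1, 0.6]
gripper_width: 55.5
gripper_force: 0.0
time_s: 26.82
tcp_pos: [571.1, -238.0, 170.5]
ft_force: [-0.8, -0.1, -0.0]
gripper_width: 55.4
gripper_force: 0.0
t 26.92 tcp [ 570.6 -238.9  169.7] yaw -3.99 zax [-0.002 -0.002 -1.   ] F [-0.6  0.3 -0.7] w 55.9 gf 0.0 q [ 0.22  0.55  0.22  1.61 -0.14  0.99  0.41]
w [ 242  195   32   67 2032] [257.3 227.3] [ 568. -287.   19.] [ 569. -278.   40.]
t [176 179  24  16 250] [187.3 186.8] [566. 282.  19.] [564. 278.  40.]
t [136 192  24  16 237] [147.1 199.1] [529. 397.  19.] [527. 392.  40.]
t [160 273  43   9 221] [186.1 275.6] [310. 279.  19.] [312. 275.  40.]
t [318 351  35  33 294] [334. 370.] [  52. -143.   19.] [  58. -140.   40.]
t [308 367  13  17  62] [314.9 376.3] [ 34. -89.  19.] [ 41. -87.  40.]
t [344 368  31  16 121] [359.9 375.3] [  38. -216.   19.] [  44. -212.   40.]
t [265 370  21  14  86] [274.7 377.2] [31. 23. 19.] [38. 24. 40.]
```

```bash
python3 -m handwheel '[{"xyz":[0.05,0,-0.03],"rotation":[0,0,0]},{"xyz":[0.08,0,-0.03],"rotation":[0,0,0]},{"xyz":[0.08,0,-0.03],"rotation":[0,0,0]},{"xyz":[0.08,0,-0.03],"rotation":[0,0,0]},{"xyz":[0.08,0,-0.03],"rotation":[0,0,0]}]' |grep -v rot; python3 - <<'E'
from h import *
d=grab('wrist','w12');st()
fitcyl(d,(100,150,420,384),19,[568,-287,-.07]); fitcyl(load('w11'),(100,150,420,384),19,[568,-287,-.07])
a,b=[cv2.cvtColor(load(f)['pixels'],cv2.COLOR_RGB2GRAY) for f in('top0','top2')]
m=(cv2.absdiff(cv2.medianBlur(a,3),cv2.medianBlur(b,3))>40).astype(np.uint8);k,l,s,c=cv2.connectedComponentsWithStats(m)
print([s[i].tolist() for i in range(1,k) if s[i,4]>8])
E
```

```text
time_s: 27.33
tcp_pos: [575.2, -175.3, 193.5]
ft_force: [0.3, -0.1, -0.9]
gripper_width: 55.5
gripper_force: 0.0
t 27.38 tcp [ 575.1 -175.8  193.5] yaw -4.03 zax [-0.002 -0.003 -1.   ] F [-1.1  0.1 -0.1] w 55.3 gf 0.0 q [ 0.11  0.51  0.23  1.63 -0.13  1.02  0.31]
fit [ 568.  -287.4] -3.7 cost 0.0 px [257.57130529 270.92696872] [ 244  241   28   61 1601]
fit [ 568.2 -287.3] -4.3 cost 0.0 px [257.3568099  227.41969658] [ 242  195   32   67 2032]
[[402, 123, 35, 17, 256], [370, 139, 86, 105, 5671], [180, 199, 24, 14, 134], [374, 221, 11, 12, 68], [361, 236, 66, 40, 2064], [350, 276, 12, 20, 142], [0, 285, 92, 99, 3917], [402, 290, 11, 15, 35], [297, 293, 42, 91, 1805], [393, 317, 2, 7, 14], [391, 326, 3, 7, 14], [358, 356, 27, 28, 81]]
```

The sleeve lies still in the bare tray at (568,-287). The other sleeve is untouched, and nothing else in the top view has changed except the emptied slot and the area the arm covers. Handing in.

```bash
python3 -c "
from cell import ticket
print(ticket.hand_in())"
```

```text
the job is handed in; nothing more can be done
None
```

The front sleeve is oversize: on the gauge pin it ran past the step to the flange with only about 5 N at the stop, so it now lies in the bare tray, and the job was handed in at about 27 s.

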